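Check weight and lock pin on the spring balance

ROBOT

A 6-joint arm with a two-finger parallel gripper is mounted at the origin on the work surface. World frame = base frame: x ahead of the robot, y to its left, z up, the work surface at z = 0. Lengths are in m, angles in degrees, forces in N, time in s.
With the tool pointing down it reaches from about 0.4 to 0.825 m from the base axis. Payload 7 kg.
Tool frame: the origin (TCP) lies midway between the tips of the shut fingers; the grasp point (between the pads) lies ctrl.tcp_to_grasp behind it (ctrl.tcp_to_grasp is the distance from the TCP to the grasp point, in m); y points along the fingers, z is the direction in which the jaws open and shut, and the axes are right-handed (so a half turn about y gives the same grasp; the last joint's range is limited). The gripper opens to 88 mm and grips with 3 to 60 N. Pads are 19 mm wide; open, the fingers measure 130 mm over their backs; the gripper's body (78 mm by 193 mm) begins 47 mm behind the grasp point.
Start: joints at [16.507, 20.546, 0.682, 0, -70.136, -16.507], TCP at [0.675, -0, 0.227] pointing down, gripper open.
Joint ranges: [-176.03, 176.03], [-82.01, 121.73], [-58.28, 71.71], [-173.87, 95.51], [-174.79, -0.11], [-173.66, 173.66]. Speed limits (degrees/s): [136.94, 136.94, 172.46, 180, 180, 180].

INTERFACE

Orientations are given as [roll, pitch, yaw] about the fixed x, y, z axes, in that order (R = Rz(yaw) Ry(pitch) Rx(roll)).
In Python, from plant import ctrl, snapshot, silhouettes gives the robot as it stands.
- The arm moves only by the shell command python3 -m pendant 'ROWS'. ROWS is JSON, a list that holds one entry, the list of rows, each a list of 7 numbers: the shift along the tool's x, y, z in cm, then the turn, a rotation vector about the tool's x, y, z in degrees, then the opening, from 0 (shut) to 1 (fully open). In form: [[[x, y, z, rx, ry, rz, hand], ...]]. A call has 1 to 12 rows; each row shifts and turns the commanded pose from where the row before left it, along the tool's axes as they then stand; what a row does not reach is not made up. A row lasts 1/12 s, in which the tool goes at most 41.7 mm and 7.16 degrees, less where a joint would pass 70% of its speed; a pose out of reach is approached as far as the arm can. A call with a gripper value outside its range is refused whole. The fingers move at their own pace and stop on an object; the grip force is fixed at half the most. Time passes only in rows, so rows that do not move let the fingers close. It gives the time, the measured TCP pose, the force and the opening at its end, in the units of the state.
- ctrl.get_obs(): the state, without advancing time (a new reading comes with each control period).
- snapshot(name): name is "scene" or "side" or "wrist"; returns a dict with "image" (384x512x3 uint8, red, green, blue), "camera_matrix" (3x3 intrinsics, pixels), "eye" and "orientation" of the camera in the world; the wrist camera has in their place "mount" (4x4, takes a point from camera to tool coordinates, whose origin is the TCP and whose axes are the tool frame's). Camera axes: x right, y down, z forward; pixel columns grow to the right and rows downward; lengths in m; the calibration is good to about 2 mm. A picture is of the moment at which its call begins: read the wrist's pose just before it. There is no depth.
- ctrl.close_job(): hands the job in, once; it reports no verdict.
Trained networks look in a picture, given as the dict that the camera call returned (one of the last four; its "shot" number tells which), for a name from the list of things; names that differ only in an ending like _2 or _b are one class to them, and where a whole thing is asked for, a point or a joint stands for the part that bears it (a point fixed in the world has none). Each returns a list of dicts, best first, with "confidence" (0 to 1); they miss things now and then, are a little off and sometimes report something else, mostly with a low value. They report only what shows in the picture. A call takes as long as a camera call. They do not tell look-alikes from the thing itself.
- silhouettes(picture, thing): "mask" (384x512 bool, what is visible of it) and "bbox" ([left, top, width, height] in pixels, round what is visible of it).
The state is a dict: "clock": time; "joint_pos": joint angles; "qvel": joint speeds; "tau": joint torques, N m; "tool_pos": TCP position; "orientation": TCP orientation; "force": force on the tool from outside, world axes, zero at the start; "moment": the same for the moment, N m; "opening": finger opening in m.
Only numpy, scipy, OpenCV 4.12 (cv2) and the standard library are available. Lean on these libraries where they do the work, as an engineer would, in place of code of your own. Each camera call takes 0.05 s, during which the arm holds its last target.

TASK

Check the workshop's spring balance: stand the large brass 500 g check weight upright in the ring at the centre of the pan and let go of it, so that the pan sinks and the orange bushing under it comes level with the brass bushing of the frame. Then take the lock pin by its red handle, thread its steel shank through the brass bushing and on through the orange one until the tip clearly sticks out beyond it, and finish while still holding the pin there by the handle, steady and without forcing it, so that a colleague can set the pointer. Leave the small steel weight, the sanding block and the glue bottle where they are.

Things in the scene. Friction and masses are not known exactly. Their poses are not given: they have to be found in the camera images.
- scale: fixed spring balance with a blue base plate 12 mm high, in its frame from x = -50 to +50 mm, y = -100 to +125 mm; origin on the table. Its y axis points from the brass bushing to the pan (the way the pin is threaded), z up. Pan centre at y = +70 mm, over a blue housing with its top at z = 58 mm and its near wall at y = +40 mm. Stands at various places and yaws.
- pan (a joint): how far the sprung pan has sunk, m: 0 when empty (straight up and down, never tilting), 0.012 under the 500 g weight alone; spring about 409 N/m, light damping, stop at 0.024.
- pan_center (a point): centre of the upper face of the round steel pan (100 mm diameter, 4 mm thick), marked with a thin dark ring 43 mm across; moves with the pan; z = 105 mm above the table when empty, 93 mm under the 500 g weight.
- frame_bushing (a point): centre of the fixed brass bushing, 60 mm above the table, at (0, -75 mm) in the scale's frame: an upright block 34 mm wide, 34 mm high, 14 mm thick along y, with a 14 mm through hole along the scale's y axis and a 2 mm chamfer on the -y side, where the pin enters.
- pan_bushing (a point): centre of the orange bushing that hangs from the pan on an arm, at (0, -20 mm) in the scale's frame, same block, hole and chamfer as the brass one; moves with the pan: 72 mm above the table when the pan is empty, 60 mm (in line with the brass bushing) under the 500 g weight.
- check_weight: loose 500 g brass check weight: cylinder 40 mm diameter and 42 mm high with a 24 mm knob on top, 61 mm high in all; origin at the centre of its underside, z up. It and the small weight may have swapped places.
- small_weight: bystander: loose 200 g steel weight, 30 mm diameter, 49 mm high in all; origin at the centre of its underside.
- lock_pin: loose lock pin, about 120 g, lying level, its axis 50 mm above the table. Origin on its axis, in the middle of the stretch of handle to grip; x axis along the pin to the tip. Red handle 16 mm diameter from x = -40 to +30 mm, steel shank 10 mm diameter to x = +142 mm, then a taper to 3 mm diameter at x = +160 mm.
- pin_rest: fixed wooden rest under the lock pin, frame in line with the pin's, origin on the table under the pin's origin; foot 12 mm high, from x = -50 to +100 mm, 50 mm wide; the pin lies in open-topped notches of two posts, 10 mm thick, at x = -34 and +80 mm, up to 57 mm high: lift it straight up.
- pin_tip (a point): end of the lock pin's tapered point (x = +160 mm in the pin's frame)
- sanding_block: bystander: cork sanding block 55 x 95 x 30 mm, origin at the centre of its underside.
- glue_bottle: bystander: white glue bottle with an orange cap, 48 mm diameter, 85 mm high, origin at the centre of its underside.
Not all that is in view belongs to the job. There is more than one size of the scale; the job needs the larger. There is more than one size of the lock_pin; the one meant has the size given above.

How it is judged:
By the outcome, as a careful person would: the job done as asked, in the order asked, and still so for the second after the job is handed in, while the arm keeps its last pose, push and grip.
It also fails if it takes over 61 s, if anything falls off the work surface, if the arm or the gripper's body presses on something with over 40 N, if the wrist force passes 120 N, or if a joint passes its speed limit or range.

## Working session

There is one attempt and no reset: what is moved stays moved. The work goes in short steps, Python scripts to look and compute and a shell command to move; the robot and the scene stay as the last step left them, time stands still between calls to the robot, and variables do not carry over. Pictures are saved under pics/ and viewed, and the job is handed in when it is done.

```bash
ls; mkdir -p pics; python3 - <<'E'
from plant import ctrl, snapshot, silhouettes
import cv2
print(ctrl.get_obs(), ctrl.tcp_to_grasp)
for n in ["scene","side","wrist"]:
    s=snapshot(n); cv2.imwrite(f"pics/{n}0.png",s["image"][:,:,::-1])
    print(n,{k:v for k,v in s.items() if k!="image"})
E
```

```text
pics
{'clock': 0.0, 'joint_pos': array([ 1.65084786e+01,  2.05910497e+01,  6.33282840e-01, -1.99716399e-02,
       -7.01347264e+01, -1.65050647e+01]), 'qvel': array([ 0.04856665, -0.03882566,  0.0040692 ,  0.0599992 , -0.07423648,
        0.04933768]), 'tau': array([-8.00930356e-04, -5.82726967e+01,  2.93058443e+01,  6.99745238e+00,
        6.93249181e-03, -2.06530804e-04]), 'tool_pos': array([ 6.74512594e-01, -8.78995057e-06,  2.25623766e-01]), 'orientation': array([-8.99059837e+01,  8.27893652e-03,  8.99966189e+01]), 'force': array([ 0.2708807 ,  0.10063959, -0.72747638]), 'moment': array([-0.04181027,  0.05139178,  0.00060062]), 'opening': 0.08762469236786072} 0.0188
scene {'camera_matrix': array([[468.41994286,   0.        , 255.91086006],
       [  0.        , 468.41994286, 195.59592575],
       [  0.        ,   0.        ,   1.        ]]), 'eye': array([1.05636522, 0.83405371, 0.96697045]), 'orientation': array([-133.67728305,    0.29594319,  147.02661567]), 'shot': 1}
side {'camera_matrix': array([[375.62554086,   0.        , 259.33791271],
       [  0.        , 375.62554086, 191.11344429],
       [  0.        ,   0.        ,   1.        ]]), 'eye': array([ 0.21408055, -0.53728662,  0.68016354]), 'orientation': array([-130.63814694,   -0.33438174,  -31.24109624]), 'shot': 2}
wrist {'camera_matrix': array([[269.57542737,   0.        , 254.79235116],
       [  0.        , 269.57542737, 194.42097565],
       [  0.        ,   0.        ,   1.        ]]), 'mount': array([[ 6.51720010e-04,  9.62645549e-01,  2.70763960e-01,
        -7.13385483e-02],
       [-3.98832662e-04, -2.70763746e-01,  9.62645747e-01,
        -1.59160112e-01],
       [ 9.99999708e-01, -7.35365007e-04,  2.07472335e-04,
        -9.50689898e-05],
       [ 0.00000000e+00,  0.00000000e+00,  0.00000000e+00,
         1.00000000e+00]]), 'shot': 3}
```

View pics/scene0.png

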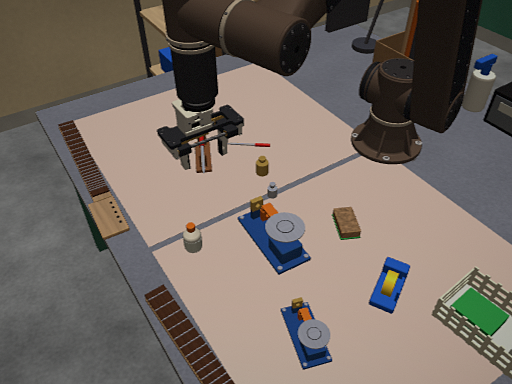

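View pics/side0.png

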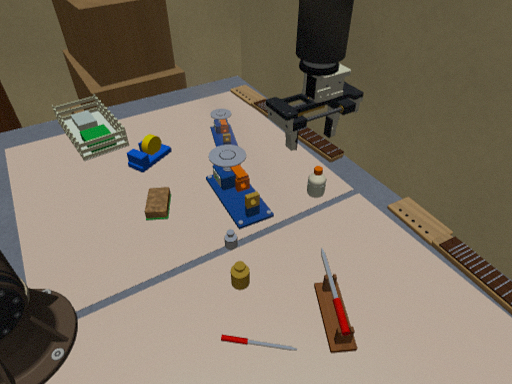

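View pics/wrist0.png

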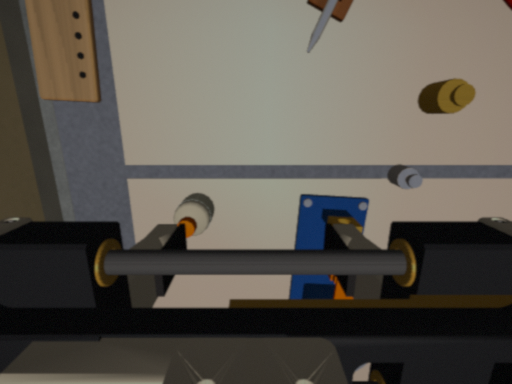

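```bash
cat > h.py <<'E'
import numpy as np, cv2
from scipy.spatial.transform import Rotation as Ro
from plant import ctrl, snapshot, silhouettes
def shot(n):
    o=ctrl.get_obs(); s=snapshot(n)
    if n=="wrist":
        R=Ro.from_euler('xyz',o["orientation"],degrees=True).as_matrix()
        M=s["mount"]; s["R"]=R@M[:3,:3]; s["t"]=o["tool_pos"]+R@M[:3,3]
    else:
        s["R"]=Ro.from_euler('xyz',s["orientation"],degrees=True).as_matrix(); s["t"]=s["eye"]
    return s
def proj(s,P):
    c=(np.atleast_2d(P)-s["t"])@s["R"]; k=s["camera_matrix"]
    return np.c_[k[0,0]*c[:,0]/c[:,2]+k[0,2],k[1,1]*c[:,1]/c[:,2]+k[1,2]]
def ray(s,uv):
    k=s["camera_matrix"]; d=np.array([(uv[0]-k[0,2])/k[0,0],(uv[1]-k[1,2])/k[1,1],1])
    return s["R"]@d
def onz(s,uv,z):
    d=ray(s,uv); return s["t"]+d*(z-s["t"][2])/d[2]
def tri(obs): # [(s,uv)]
    A=np.zeros((3,3));b=np.zeros(3)
    for s,uv in obs:
        d=ray(s,uv);d/=np.linalg.norm(d);Q=np.eye(3)-np.outer(d,d);A+=Q;b+=Q@s["t"]
    return np.linalg.solve(A,b)
def save(s,name,pts=None,crop=None,z=1):
    im=np.ascontiguousarray(s["image"][:,:,::-1])
    x0,y0,w,h=crop or (0,0,512,384)
    im=cv2.resize(im[y0:y0+h,x0:x0+w],None,fx=z,fy=z,interpolation=cv2.INTER_CUBIC)
    if pts is not None:
        for u,v in pts: cv2.circle(im,(int((u-x0+.5)*z),int((v-y0+.5)*z)),2,(0,255,0),-1)
    cv2.imwrite("pics/"+name,im)
def box(x0,x1,y0,y1,z0,z1): return np.array([[x,y,z] for x in(x0,x1) for y in(y0,y1) for z in(z0,z1)])
def cyl(c,ax,r0,r1,l0,l1,n=24):
    a=np.arange(n)*2*np.pi/n; ax=np.array(ax,float); u=np.cross(ax,[.3,.5,.8]);u/=np.linalg.norm(u);v=np.cross(ax,u)
    ring=lambda r,l:np.array(c)+l*ax+r*(np.cos(a)[:,None]*u+np.sin(a)[:,None]*v)
    return np.r_[ring(r0,l0),ring(r1,l1)]
def pinparts(): return [cyl((0,0,.05),(1,0,0),.008,.008,-.04,.03),cyl((0,0,.05),(1,0,0),.005,.005,.03,.142),cyl((0,0,.05),(1,0,0),.005,.0015,.142,.16)]
def restparts(): return [box(-.05,.1,-.025,.025,0,.012)]
def scaleparts(d=0): return [box(-.05,.05,-.1,.125,0,.012),box(-.017,.017,-.082,-.068,.012,.077),box(-.017,.017,-.027,-.013,.055-d,.089-d),cyl((0,.07,0),(0,0,1),.05,.05,.101-d,.105-d)]
def weight(): return [cyl((0,0,0),(0,0,1),.02,.02,0,.042),cyl((0,0,0),(0,0,1),.012,.012,.042,.061)]
def small(): return [cyl((0,0,0),(0,0,1),.015,.015,0,.035),cyl((0,0,0),(0,0,1),.009,.009,.035,.049)]
def place(parts,p):
    R=Ro.from_euler('z',p[2]).as_matrix(); return [q@R.T+[p[0],p[1],0] for q in parts]
def render(s,parts):
    m=np.zeros((384*2,512*2),np.uint8)
    for q in parts:
        cv2.fillConvexPoly(m,cv2.convexHull(np.round((proj(s,q)+.5)*2*16).astype(np.int32)),255,shift=4)
    return cv2.resize(m,(512,384),interpolation=cv2.INTER_AREA)/255.
def fit(views,parts,p0,yaw=True,step=(.01,.01,.1)):
    from scipy.optimize import minimize
    f=lambda p:sum(np.abs(render(s,place(parts,p))-m).sum()/m.sum() for s,m in views)
    n=3 if yaw else 2
    g=lambda q:f(np.r_[q,p0[n:]])
    q=np.array(p0[:n],float)
    for k in (1,.3):
        r=minimize(g,q,method='Nelder-Mead',options=dict(initial_simplex=np.r_[[q],q+np.diag(step[:n])*k],xatol=1e-5,fatol=1e-5));q=r.x
    return q,r.fun/len(views)
E
python3 - <<'E'
from h import *
for n in ["scene","side","wrist"]:
    s=shot(n)
    for t in ["scale","check_weight","small_weight","lock_pin","pin_rest","pan","sanding_block","glue_bottle"]:
        for r in silhouettes(s,t):
            x,y,w,h=r["bbox"]; print(n,t,round(r["confidence"],2),r["bbox"],int(r["mask"].sum()),onz(s,(x+w/2,y+h/2),.05).round(3))
E
```

```text
scene scale 0.68 [236.0, 196.4, 70.8, 77.1] 3102 [0.585 0.173 0.05 ]
scene scale 0.58 [281.0, 299.6, 53.7, 69.0] 2248 [0.68  0.451 0.05 ]
scene check_weight 0.66 [253.9, 157.7, 15.7, 18.2] 199 [ 0.454 -0.07   0.05 ]
scene check_weight 0.52 [260.5, 201.7, 43.3, 39.8] 1107 [0.534 0.149 0.05 ]
scene small_weight 0.44 [264.6, 181.1, 13.9, 18.3] 132 [0.488 0.032 0.05 ]
scene lock_pin 0.64 [199.2, 134.9, 8.9, 33.3] 123 [ 0.566 -0.233  0.05 ]
scene lock_pin 0.4 [227.6, 141.3, 42.3, 6.1] 69 [ 0.428 -0.186  0.05 ]
scene pin_rest 0.92 [192.8, 134.0, 19.9, 37.3] 354 [ 0.571 -0.229  0.05 ]
scene pan 0.72 [298.2, 308.3, 33.9, 39.6] 912 [0.658 0.449 0.05 ]
scene pan 0.59 [260.6, 203.7, 42.2, 36.3] 1127 [0.535 0.149 0.05 ]
scene sanding_block 0.63 [336.5, 209.8, 22.7, 30.9] 701 [0.396 0.255 0.05 ]
scene glue_bottle 0.71 [185.3, 221.7, 16.8, 32.6] 405 [0.759 0.071 0.05 ]
side scale 0.96 [202.9, 147.0, 70.6, 83.1] 3025 [0.556 0.125 0.05 ]
side scale 0.83 [211.3, 109.0, 27.7, 37.3] 742 [0.666 0.412 0.05 ]
side check_weight 0.88 [229.0, 261.5, 18.0, 23.7] 462 [ 0.426 -0.11   0.05 ]
side small_weight 0.
[... 780 characters left out ...]
 0.74 [421.7, 80.6, 53.3, 34.2] 1495 [ 0.447 -0.095  0.05 ]
wrist small_weight 0.59 [383.9, 161.0, 39.8, 28.9] 694 [ 0.486 -0.002  0.05 ]
wrist small_weight 0.21 [307.3, 0.4, 45.1, 24.6] 484 [ 0.593 -0.182  0.05 ]
wrist lock_pin 0.96 [305.6, 0.4, 34.2, 49.2] 432 [ 0.6  -0.17  0.05]
wrist lock_pin 0.59 [503.0, 1.6, 9.0, 8.6] 53 [ 0.402 -0.188  0.05 ]
wrist lock_pin 0.2 [327.5, 276.1, 20.7, 22.9] 189 [0.556 0.162 0.05 ]
wrist pin_rest 0.74 [303.9, 1.3, 48.8, 23.5] 495 [ 0.595 -0.182  0.05 ]
wrist pan 0.77 [330.0, 275.6, 15.1, 19.4] 144 [0.557 0.158 0.05 ]
wrist pan 0.51 [386.5, 162.6, 36.2, 28.7] 626 [0.485 0.    0.05 ]
wrist glue_bottle 0.83 [172.5, 192.2, 43.9, 42.7] 1333 [0.755 0.049 0.05 ]
```

```bash
python3 - <<'E'
from h import *
S={n:shot(n) for n in ["scene","side","wrist"]}
D=[(t,n) for t in [] for n in []]
def m(n,t,i=0): return silhouettes(S[n],t)[i]["mask"].astype(float)
# scale: fit per view and joint
hous=[box(-.03,.03,.04,.1,.012,.058)]
v=[(S["scene"],m("scene","scale")),(S["side"],m("side","scale"))]
a=S["side"]; b=onz(a,(252,203),.06); p=onz(a,(227,155),.105)
print("brass",b,"pan",p)
d=p-b; yaw=np.arctan2(-d[0],d[1]); c=b[:2]+np.array([-np.sin(yaw),np.cos(yaw)])*.075
for vv in (v,v[:1],v[1:]): print("scale",fit(vv,scaleparts()+hous,[*c,yaw]))
v=[(S[n],m(n,"check_weight")) for n in S]
for vv in (v,v[:1],v[1:2],v[2:]):print("weight",fit(vv,weight(),[.44,-.1,0],False))
v=[(S[n],m(n,"small_weight")) for n in S]
print("small",fit(v,small(),[.47,-.01,0],False))
tip=onz(a,(322,250),.05); hd=onz(a,(348,332),.05); d=tip-hd; yaw=np.arctan2(d[1],d[0]); c=tip[:2]-.16*d[:2]/np.linalg.norm(d[:2])
print(tip,hd,np.linalg.norm(d),yaw,c)
v=[(S["side"],m("side","lock_pin"))]; print("pin",fit(v,pinparts(),[*c,yaw]))
v+=[(S["scene"],m("scene","lock_pin"))]; print("pin",fit(v,pinparts(),[*c,yaw]))
v=[(S["side"],m("side","pin_rest"))]
E
```

```text
brass [0.55340294 0.04970331 0.06      ] pan [0.56715729 0.20324627 0.105     ]
scale (array([ 0.64410049,  0.39476429, -0.49088807]), np.float64(1.4674131570397948))
scale (array([ 1.21463912, -1.36433961, -0.06351405]), np.float64(1.0))
scale (array([ 0.60650343,  0.47639179, -2.03996095]), np.float64(2.1564244177551792))
weight (array([ 0.4373792, -0.0982301]), np.float64(0.12338761086651984))
weight (array([ 0.43774023, -0.10078027]), np.float64(0.15660619387942093))
weight (array([ 0.43522029, -0.09973454]), np.float64(0.05981019273380994))
weight (array([ 0.43651823, -0.09815817]), np.float64(0.05726863603477664))
small (array([0.47049798, 0.0044505 ]), np.float64(0.5281584868652921))
[ 0.61309127 -0.15009362  0.05      ] [ 0.53327401 -0.32507791  0.05      ] 0.19232861544561697 1.1428484482165817 [ 0.54669053 -0.29566471]
pin (array([1.23234493, 2.4958796 , 1.19597608]), np.float64(1.0))
pin (array([-1.41646394e-03,  1.77042583e+00,  2.93873322e+00]), np.float64(1.0))
```

```bash
cat >> h.py <<'E'
def near(s,t,uv):
    L=silhouettes(s,t); L=[r for r in L if r["confidence"]>.3]
    f=lambda r:np.hypot(r["bbox"][0]+r["bbox"][2]/2-uv[0],r["bbox"][1]+r["bbox"][3]/2-uv[1])
    r=min(L,key=f); print(t,r["bbox"],round(r["confidence"],2)); return r["mask"].astype(float)
E
python3 - <<'E'
from h import *
S={n:shot(n) for n in ["scene","side","wrist"]}
hous=[box(-.03,.03,.04,.1,.012,.058)]
v=[(S["scene"],near(S["scene"],"scale",(271,235))),(S["side"],near(S["side"],"scale",(238,188)))]
p0=[.56,.125,-.09]
for vv in (v,v[:1],v[1:]): q,e=fit(vv,scaleparts()+hous,p0); print("scale",q.round(4),e)
q,e=fit(v,scaleparts()+hous,p0); P=q
v=[(S["side"],near(S["side"],"lock_pin",(335,295)))]; q,e=fit(v,pinparts(),[.5467,-.2957,1.143]);print("pin",q.round(4),e)
v+=[(S["scene"],near(S["scene"],"lock_pin",(203,150)))]; q2,e=fit(v[:1],pinparts(),q);print("pin",q2.round(4),e)
for n,c in (("scene",(200,120,140,150)),("side",(190,130,170,220))):
    s=S[n]
    pts=[]
    for part in place(scaleparts(),P)+place(pinparts(),q2)+place(restparts(),q2)+place(weight(),[.4374,-.0985,0]): pts+=list(proj(s,part))
    save(s,f"ov_{n}.png",pts,c,3.4 if n=="scene" else 2.7)
E
```

```text
scale [233.1, 198.7, 76.3, 76.0] 0.75
scale [206.4, 147.4, 64.8, 82.2] 0.91
scale [ 0.5645  0.1344 -0.0695] 0.05520402931116174
scale [ 0.5642  0.1338 -0.0694] 0.03726678550207962
scale [ 0.5649  0.1377 -0.0842] 0.061943079118439826
lock_pin [317.1, 250.4, 34.5, 86.6] 0.81
pin [ 0.5458 -0.2882  1.1209] 0.09131652661064427Traceback (most recent call last):
  File "<stdin>", line 9, in <module>
  File "h.py", line 61, in near
    r=min(L,key=f); print(t,r["bbox"],round(r["confidence"],2)); return r["mask"].astype(float)
ValueError: min() iterable argument is empty
```

```bash
python3 - <<'E'
from h import *
S={n:shot(n) for n in ["scene","side"]}
P=[.5645,.1345,-.0695]; q2=[.5458,-.2882,1.1209]
for n,c in (("scene",(190,120,150,150)),("side",(190,130,190,220))):
    s=S[n]
    pts=[]
    for part in place(scaleparts(),P)+place(pinparts(),q2)+place(restparts(),q2)+place(weight(),[.437,-.0985,0]): pts+=list(proj(s,part))
    save(s,f"ov_{n}.png",pts,c,3.8 if n=="scene" else 2.7)
    save(s,f"cr_{n}.png",None,c,3.8 if n=="scene" else 2.7)
E
```

```text
(no output)
```

View pics/ov_side.png

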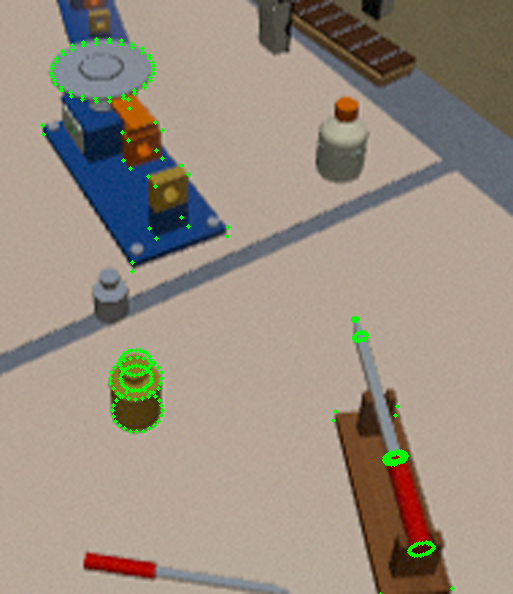

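View pics/ov_scene.png

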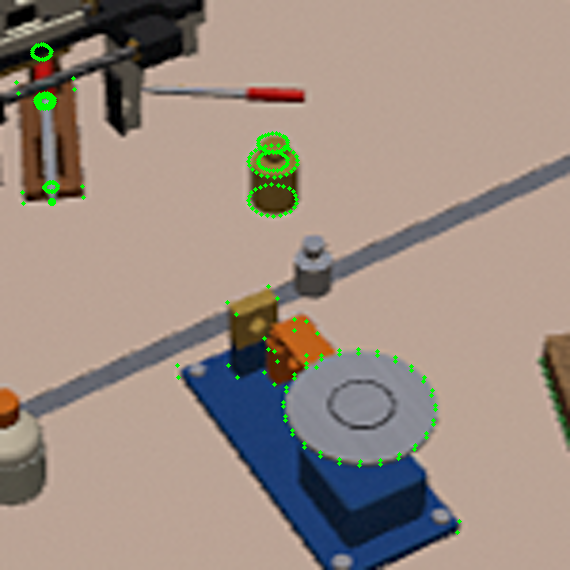

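View pics/cr_side.png

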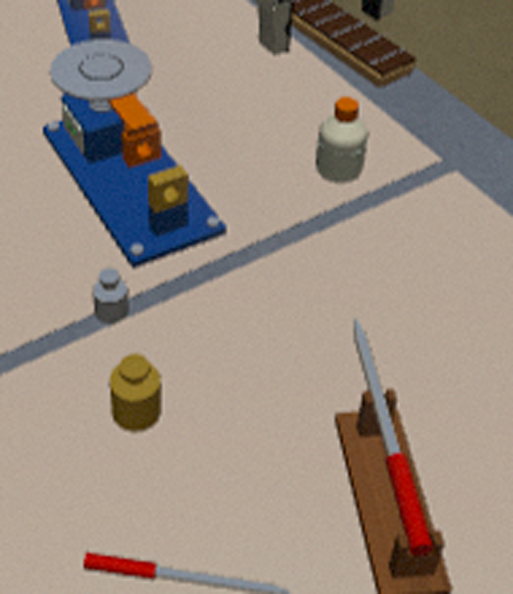

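Candidates, in side-view pixels:
- **Scale:** the large one is at (238,188) and matches the 100 x 225 mm model. The small one is at (222,128).
- **Pin:** the 200 mm one lies on the rest at (335,295). The small one lies loose at (258,343).
- **Weight:** brass, 40 mm, at (240,275). Steel is at (231,240).

I choose the large scale, the pin on the rest and the brass weight. The crop overlays confirm all three.

```bash
python3 -m pendant '[[[-0.9,0.9,2.3,0,0,0,1],[-0.9,0.9,2.3,0,0,0,1],[-0.9,0.9,2.3,0,0,0,1],[-0.9,0.9,2.3,0,0,0,1],[-0.9,0.9,2.3,0,0,0,1],[-0.9,0.9,2.3,0,0,0,1],[-0.9,0.9,2.3,0,0,0,1],[-0.9,0.9,2.3,0,0,0,1],[-0.9,0.9,2.3,0,0,0,1],[-0.9,0.9,2.3,0,0,0,1],[0,0,0,0,0,0,1],[0,0,0,0,0,0,1]]]'
python3 - <<'E'
from h import *
s=shot("wrist"); o=ctrl.get_obs(); print(o["tool_pos"],o["orientation"],o["joint_pos"].round(1))
for r in silhouettes(s,"check_weight"): print(r["bbox"],r["confidence"])
m=silhouettes(s,"check_weight")[0]["mask"].astype(float)
q,e=fit([(s,m)],weight(),[.437,-.0985,0],False); print(q,e)
pts=[]
for part in place(weight(),[*q,0]): pts+=list(proj(s,part))
save(s,"w1.png",pts)
E
```

```text
clock: 3.65
tool_pos: [0.4441, -0.0904, 0.1367]
orientation: [-90.0, -0.0, 90.0]
force: [0.9, 0.5, 0.2]
opening: 0.0874
[ 0.44547224 -0.09009761  0.13718573] [-9.00805486e+01  1.14821239e-03  9.00026629e+01] [ 13.5   4.3 -33.5   0.  -52.2 -13.6]
[245.5, 161.3, 39.1, 44.5] 0.77
[ 0.43665033 -0.09782546] 0.04092001923385158
```

View pics/w1.png

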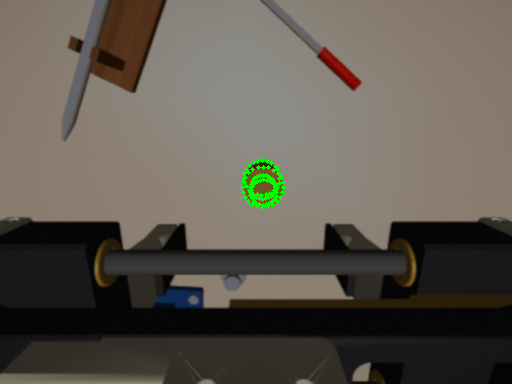

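The wrist view shows the brass weight at (263,185), which puts it at (.4367, -.098). The small pin is at (340,70) and well clear. Descending to grip the body.

```bash
python3 -m pendant '[[[-0.4,1,0.4,0,0,0,1],[-0.4,2,0.4,0,0,0,1],[0,2.2,0,0,0,0,1],[0,2.2,0,0,0,0,1],[0,2.2,0,0,0,0,1],[0,2,0,0,0,0,1],[0,1.1,0,0,0,0,1],[0,0,0,0,0,0,1],[0,0,0,0,0,0,0],[0,0,0,0,0,0,0],[0,0,0,0,0,0,0],[0,0,0,0,0,0,0]]]'
python3 -m pendant '[[[0,0,0,0,0,0,0],[0,0,0,0,0,0,0],[0,0,0,0,0,0,0],[0,0,0,0,0,0,0]]]'
python3 - <<'E'
from h import *
s=shot("wrist");save(s,"w2.png")
E
```

```text
clock: 4.8
tool_pos: [0.4379, -0.0978, 0.0105]
orientation: [-90.1, -0.0, 90.0]
force: [0.8, 0.6, -0.4]
opening: 0.0665
clock: 5.13
tool_pos: [0.4368, -0.0981, 0.0097]
orientation: [-90.0, -0.0, 90.0]
force: [-3.4, -0.3, 2.2]
opening: 0.0397
```

View pics/w2.png

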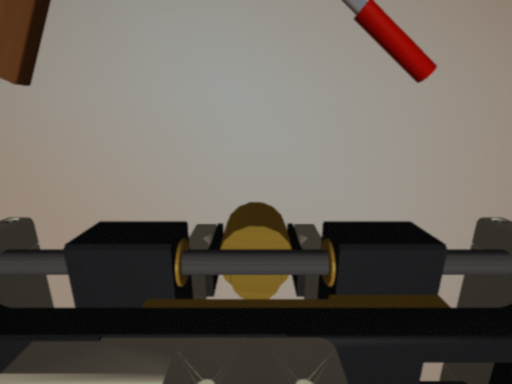

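Weight gripped (opening 39.7 mm). Next I lift it and travel past the pan, so the wrist camera can measure the scale.

```bash
python3 -m pendant '[[[0,-1,0,0,0,0,0],[0,-2,0,0,0,0,0],[0,-2.5,0,0,0,0,0],[0,-2.5,0,0,0,0,0],[0,-2.5,0,0,0,0,0],[0,-2.5,0,0,0,0,0],[1,-2.5,-0.3,0,0,0,0],[2,-2.5,-0.6,0,0,0,0],[3,-1,-1,0,0,0,0],[3,0,-1,0,0,0,0],[3,0,-1,0,0,0,0],[3,0,-1,0,0,0,0]]]'
python3 -m pendant '[[[3,0,-1,0,0,0,0],[3,0,-1,0,0,0,0],[3,0,-1,0,0,0,0],[3,0,-1,0,0,0,0],[3,0,-1,0,0,0,0],[3,0,-1,0,0,0,0],[3,0,-1,0,0,0,0],[3,0,-0.9,0,0,0,0],[2,0,-0.5,0,0,0,0],[1,0,0,0,0,0,0],[0,0,0,0,0,0,0],[0,0,0,0,0,0,0]]]'
python3 - <<'E'
from h import *
s=shot("wrist");save(s,"w3.png"); o=ctrl.get_obs(); print(o["tool_pos"],o["orientation"])
P=[.5645,.1345,-.0695]
pts=[]
for part in place(scaleparts(),P): pts+=list(proj(s,part))
save(s,"w3o.png",pts)
E
```

```text
clock: 6.18
tool_pos: [0.4853, 0.0533, 0.1991]
orientation: [-89.9, -0.0, 90.0]
force: [0.9, -1.0, -5.2]
opening: 0.0386
clock: 7.18
tool_pos: [0.569, 0.3217, 0.198]
orientation: [-89.9, 0.1, 90.0]
force: [0.5, -0.6, -5.2]
opening: 0.039
[0.56910824 0.32111553 0.19852743] [-8.98893697e+01  8.06243291e-02  8.99963266e+01]
```

View pics/w3o.png

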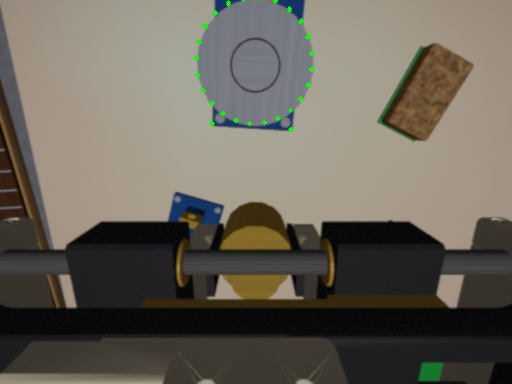

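```bash
python3 - <<'E'
from h import *
s=shot("wrist")
for r in silhouettes(s,"pan"): print(r["bbox"],r["confidence"],r["mask"].sum())
m=near(s,"pan",(255,62))
q,e=fit([(s,m)],[cyl((0,0,0),(0,0,1),.05,.05,.101,.105)],[.5694,.2043,0],False); print("pan",q.round(4),e)
# ring by dark pixels
g=cv2.cvtColor(s["image"],cv2.COLOR_RGB2GRAY).astype(float)
uv=proj(s,[[.5694,.2043,.105]])[0]; print(uv)
yy,xx=np.mgrid[:384,:512]; rr=np.hypot(xx-uv[0],yy-uv[1])
bl=cv2.blur(g,(9,9)); d=(g<bl-15)&(rr>17)&(rr<33)
pts=np.c_[xx[d],yy[d]].astype(np.float32); el=cv2.fitEllipse(pts); print(len(pts),el)
print("ring",onz(s,el[0],.105))
E
```

```text
[195.3, 0.0, 114.4, 124.7] 0.89 11646
pan [195.3, 0.0, 114.4, 124.7] 0.89
pan [0.5695 0.2064] 0.013312994784037607
[254.1905163   63.65905361]
321 ((255.0109405517578, 65.58582305908203), (48.68914031982422, 52.904579162597656), 179.94049072265625)
ring [0.56869733 0.20581333 0.105     ]
```

```bash
python3 -m pendant '[[[-1,0,0.05,0,0,0,0],[-2,0,0,0,0,0,0],[-2.5,0,0,0,0,0,0],[-2.5,0,0,0,0,0,0],[-2,0,0,0,0,0,0],[-1.1,1,0,0,0,0,0],[-0.5,2,0,0,0,0,0],[0,2,0,0,0,0,0],[0,2,0,0,0,0,0],[0,0.8,0,0,0,0,0],[0,0,0,0,0,0,0],[0,0,0,0,0,0,0]]]'
python3 - <<'E'
from h import *
pts={}
for n in ("side","scene"):
    s=shot(n)
    o=ctrl.get_obs()
    c=[.569,.206]
    p=[]
    for q in place(scaleparts(),[.569-.07*.0694,.206-.07*.9976,-.0695]): p+=list(proj(s,q))
    save(s,n+"4.png",p,(180,100,120,120) if n=="side" else (220,150,110,120),5)
print(o["tool_pos"],o["orientation"])
E
```

```text
clock: 8.38
tool_pos: [0.5696, 0.2055, 0.1218]
orientation: [-90.0, 0.0, 90.0]
force: [0.6, 0.1, -3.9]
opening: 0.039
[0.57032215 0.20634245 0.12292559] [-9.01090801e+01 -5.35367626e-02  9.00199702e+01]
```

View pics/side4.png

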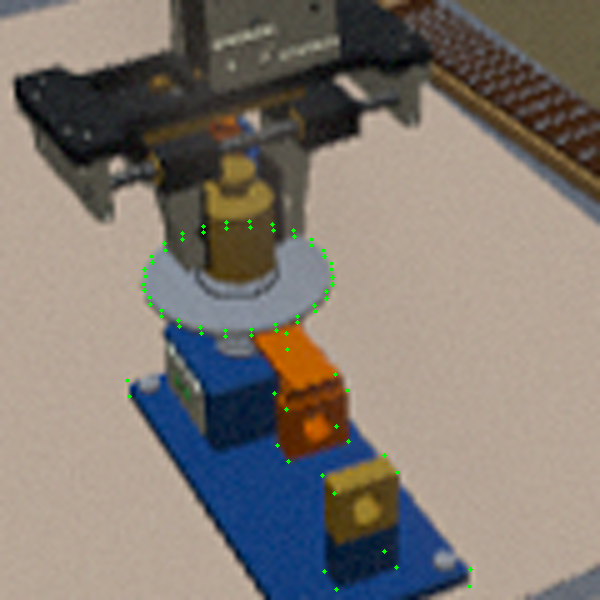

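View pics/scene4.png

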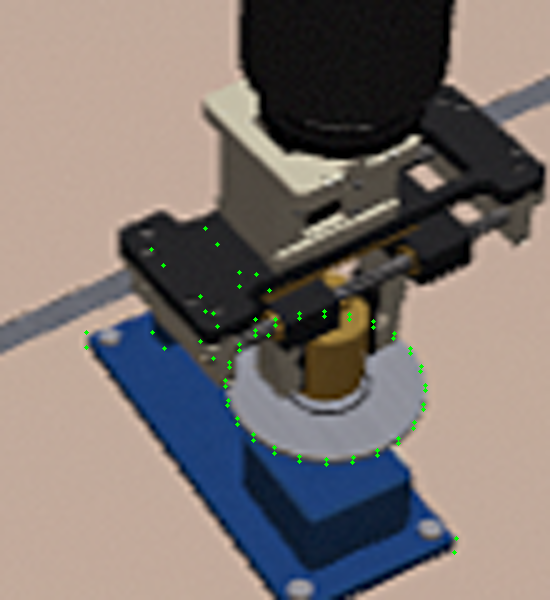

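Both views show the weight hovering over the ring, centred in side and scene. Lowering with the pan until the spring carries the weight.

```bash
python3 -m pendant '[[[0,0.4,0,0,0,0,0],[0,0.4,0,0,0,0,0],[0,0.4,0,0,0,0,0],[0,0.3,0,0,0,0,0],[0,0.2,0,0,0,0,0],[0,0.1,0,0,0,0,0],[0,0.1,0,0,0,0,0],[0,0,0,0,0,0,0],[0,0,0,0,0,0,0],[0,0,0,0,0,0,0]]]'
python3 - <<'E'
from h import *
for n in ("side",):
    s=shot(n)
    save(s,n+"5.png",None,(180,100,120,120) if n=="side" else (220,150,110,120),5)
print(ctrl.get_obs()["force"])
E
```

```text
clock: 9.32
tool_pos: [0.57, 0.2064, 0.103]
orientation: [-90.1, -0.0, 90.0]
force: [2.1, 2.0, 0.1]
opening: 0.0394
[1.14690791 2.09935424 0.09049299]
```

View pics/side5.png

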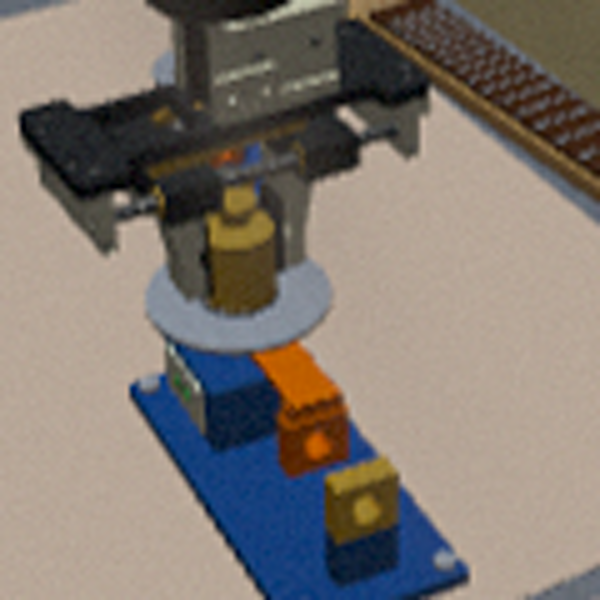

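Pan has sunk and the wrist load is zero. Releasing.

```bash
python3 -m pendant '[[[0,0,0,0,0,0,0.7],[0,0,0,0,0,0,0.7],[0,0,0,0,0,0,0.7],[0,0,0,0,0,0,0.7],[0,0,0,0,0,0,0.7],[0,-0.5,0,0,0,0,0.7],[0,-1,0,0,0,0,0.7],[0,-2,0,0,0,0,0.7],[0,-2.5,0,0,0,0,0.7],[0,-2.5,0,0,0,0,0.7],[0,-2.5,0,0,0,0,0.7],[0,-2,0,0,0,0,0.7]]]'
python3 - <<'E'
from h import *
for n in ("side","scene"):
    s=shot(n)
    save(s,n+"6.png",None,(180,100,120,120) if n=="side" else (220,150,110,120),5)
o=ctrl.get_obs();print(o["tool_pos"],o["joint_pos"].round(1))
E
```

```text
clock: 10.37
tool_pos: [0.5699, 0.206, 0.236]
orientation: [-90.1, -0.1, 90.0]
force: [0.7, 0.8, -0.7]
opening: 0.0613
[0.57135004 0.20675269 0.23797846] [ 38.3  13.6  -7.6   0.1 -68.3 -38.4]
```

View pics/side6.png

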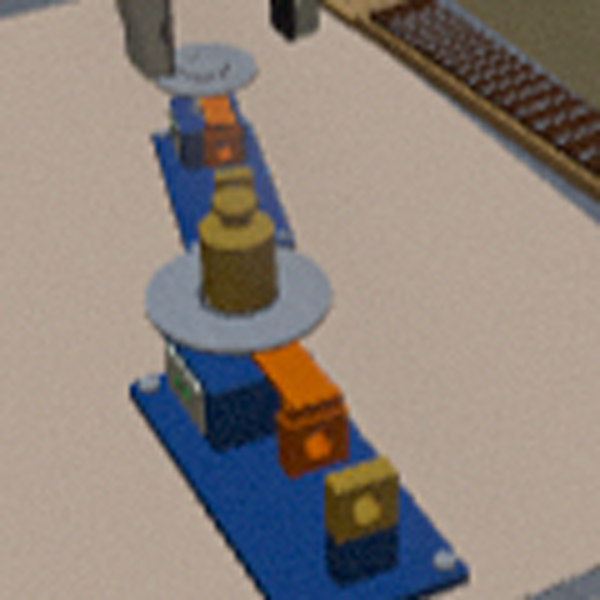

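View pics/scene6.png

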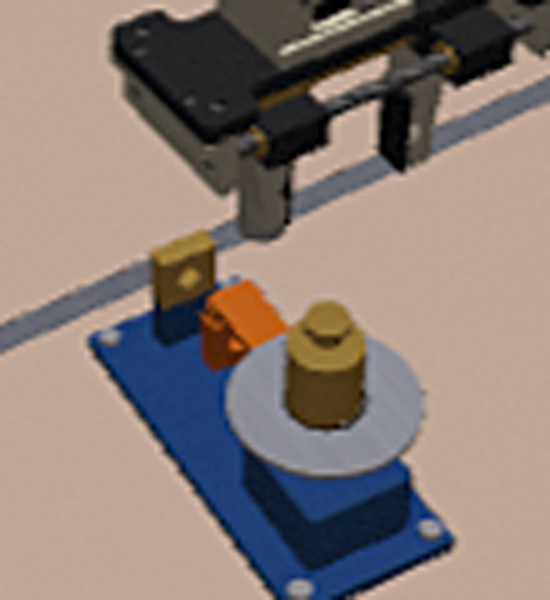

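Weight stands free in the ring. The orange bushing is now down, at side crop (315,440). Turning the tool so the camera sits on the pin-tip side, then going to the pin.

```bash
python3 -m pendant '[[[0,0,0,0,-7,0,0.7],[0,0,0,0,-7,0,0.7],[0,0,0,0,-7,0,0.7],[0,0,0,0,-7,0,0.7],[0,0,0,0,-7,0,0.7],[0,0,0,0,-7,0,0.7],[0,0,0,0,-7,0,0.7],[0,0,0,0,-7,0,0.7],[0,0,0,0,-7,0,0.7],[0,0,0,0,-7,0,0.7],[0,0,0,0,-7,0,0.7],[0,0,0,0,-7,0,0.7]]]'
python3 -m pendant '[[[0,0,0,0,-7,0,0.7],[0,0,0,0,-7,0,0.7],[0,0,0,0,-7,0,0.7],[0,0,0,0,-7,0,0.7],[0,0,0,0,-7,0,0.7],[0,0,0,0,-7,0,0.7],[0,0,0,0,-7,0,0.7],[0,0,0,0,-7,0,0.7],[0,0,0,0,-7,0,0.7],[0,0,0,0,-7,0,0.7],[0,0,0,0,0,0,0.7]]]'
python3 -m pendant '[[[1,0,0.4,0,0,0,0.7],[2,0,0.8,0,0,0,0.7],[3,0,1.3,0,0,0,0.7],[3,0,1.3,0,0,0,0.7],[3,0,1.3,0,0,0,0.7],[3,0,1.3,0,0,0,0.7],[3,0,1.3,0,0,0,0.7],[3,0,1.3,0,0,0,0.7],[3,0,1.3,0,0,0,0.7],[3,0,1.3,0,0,0,0.7],[3,0,1.3,0,0,0,0.7],[3,0,1.3,0,0,0,0.7]]]'
python3 -m pendant '[[[3,1,1.3,0,0,0,0.7],[3,1,1.3,0,0,0,0.7],[3,1,1.3,0,0,0,0.7],[2,1,0.9,0,0,0,0.7],[1,1,0.3,0,0,0,0.7],[0,0,0,0,0,0,0.7],[0,0,0,0,0,0,0.7]]]'
python3 - <<'E'
from h import *
s=shot("wrist");o=ctrl.get_obs();print(o["tool_pos"],o["joint_pos"].round(1),o["orientation"])
p=[]
for q in place(pinparts()+restparts(),[.5458,-.2882,1.1209]): p+=list(proj(s,q))
save(s,"w7.png",p); save(s,"w7r.png")
E
```

```text
clock: 11.47
tool_pos: [0.5693, 0.2059, 0.2329]
orientation: [-90.0, -0.0, 174.3]
force: [0.6, 0.3, 1.1]
opening: 0.0614
clock: 12.38
tool_pos: [0.5693, 0.2059, 0.2328]
orientation: [-90.0, -0.0, -115.7]
force: [-0.1, 0.5, 0.1]
opening: 0.0612
clock: 13.38
tool_pos: [0.5517, -0.1548, 0.233]
orientation: [-90.0, 0.0, -116.3]
force: [0.7, 0.8, -0.1]
opening: 0.0614
clock: 13.97
tool_pos: [0.5448, -0.2835, 0.1819]
orientation: [-90.1, -0.0, -116.2]
force: [-0.1, 0.7, 0.1]
opening: 0.0615
[ 0.54540029 -0.28297753  0.18268084] [ -9.2  16.7 -10.9   0.  -62.5 163.1] [-9.00150062e+01 -7.23695287e-03 -1.16125579e+02]
```

View pics/w7.png

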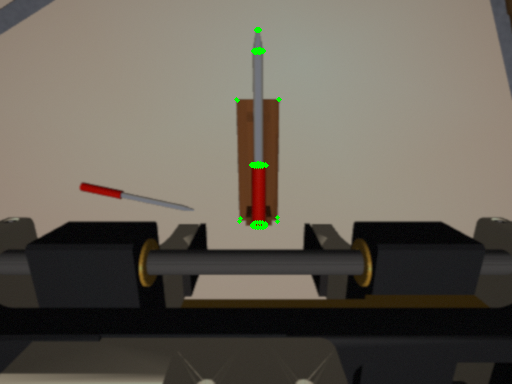

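```bash
python3 - <<'E'
from h import *
s=shot("wrist");m=near(s,"lock_pin",(258,127))
q,e=fit([(s,m)],pinparts(),[.5458,-.2882,1.1209],True,(.004,.004,.03));print(q.round(4),np.degrees(q[2]),e)
o=ctrl.get_obs();d=np.r_[q[:2],.0]-o["tool_pos"]
R=Ro.from_euler('xyz',o["orientation"],degrees=True).as_matrix()
print(o["tool_pos"],o["orientation"],"tool shift cm",(R.T@d*100).round(2))
E
```

```text
lock_pin [250.0, 34.3, 15.5, 192.3] 0.91
[ 0.5454 -0.2868  1.1204] 64.19415517632058 0.08642038457895235
[ 0.54610494 -0.28234922  0.18337401] [-8.99385048e+01  1.27682559e-02 -1.15999925e+02] tool shift cm [ 0.43 18.34  0.12]
```

The wrist overlay lies on the real pin: tip at (258,30), handle down to (258,225). Descending to grip the handle.

```bash
python3 -m pendant '[[[0.4,1.5,0.1,0,0,0,0.7],[0,2.5,0,0,0,0,0.7],[0,2.5,0,0,0,0,0.7],[0,2.5,0,0,0,0,0.7],[0,2.5,0,0,0,0,0.7],[0,2,0,0,0,0,0.7],[0,1.2,0,0,0,0,0.7],[0,0.5,0,0,0,0,0.7],[0,0,0,0,0,0,0.7],[0,0,0,0,0,0,0.7],[0,0,0,0,0,0,0],[0,0,0,0,0,0,0]]]'
python3 -m pendant '[[[0,0,0,0,0,0,0],[0,0,0,0,0,0,0],[0,0,0,0,0,0,0],[0,0,0,0,0,0,0],[0,0,0,0,0,0,0]]]'
python3 - <<'E'
from h import *
s=shot("wrist");save(s,"w8.png");s=shot("side");save(s,"side8.png",None,(270,200,140,160),3.7)
E
```

```text
clock: 15.12
tool_pos: [0.5458, -0.2873, 0.032]
orientation: [-89.9, 0.0, -116.0]
force: [-0.5, 0.8, -0.2]
opening: 0.0527
clock: 15.53
tool_pos: [0.5448, -0.2872, 0.0306]
orientation: [-90.0, 0.0, -116.0]
force: [0.6, -0.2, 0.5]
opening: 0.0204
```

View pics/w8.png

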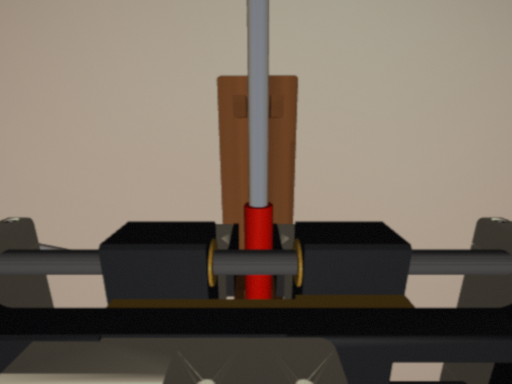

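View pics/side8.png

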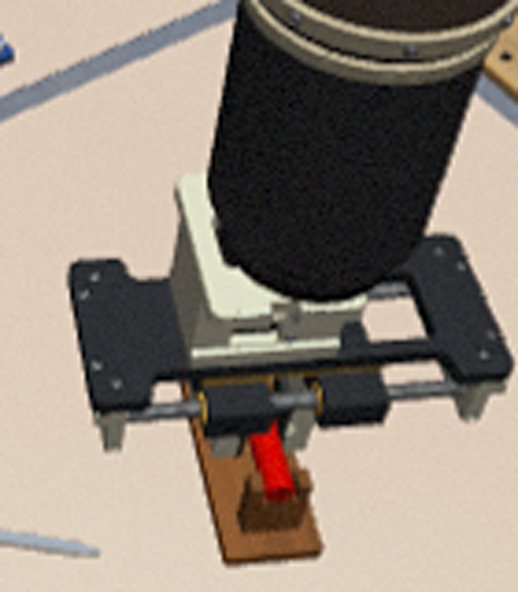

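```bash
python3 -m pendant '[[[0,0,0,0,0,0,0],[0,0,0,0,0,0,0],[0,0,0,0,0,0,0],[0,-0.5,0,0,0,0,0],[0,-1,0,0,0,0,0],[0,-2,0,0,0,0,0],[0,-2.5,0,0,0,0,0],[0,-2,0,0,0,0,0],[0,-1,0,0,0,0,0],[0,0,0,0,0,0,0],[0,0,0,0,0,0,0]]]'
python3 - <<'E'
from h import *
s=shot("wrist");save(s,"w9.png");s=shot("side");save(s,"side9.png",None,(270,160,140,160),3.7)
print(ctrl.get_obs()["force"],ctrl.get_obs()["moment"])
E
```

```text
clock: 16.55
tool_pos: [0.5442, -0.2868, 0.1202]
orientation: [-90.0, 0.0, -116.0]
force: [-0.2, 0.1, -1.0]
opening: 0.0147
[ 0.00530475 -0.05359943 -1.2729421 ] [-0.17383667  0.03353151 -0.02414123]
```

View pics/w9.png

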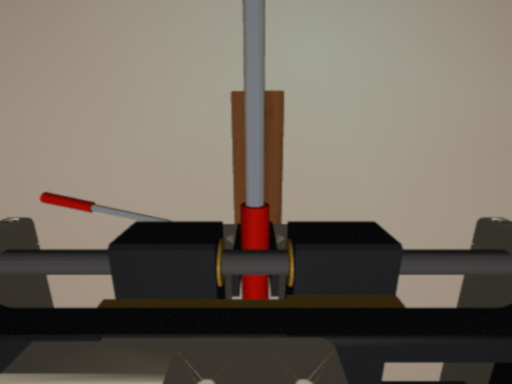

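View pics/side9.png

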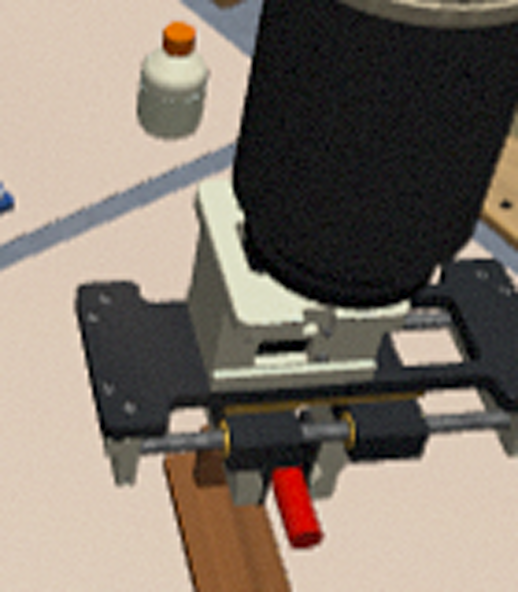

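Pin held: opening 14.7 mm, wrist force about 1.2 N. Lifting, aligning the yaw with the scale, and moving to a pose where the wrist camera can see the bushings beside the pin.

```bash
python3 -m pendant '[[[0,-1,0,0,0,0,0],[0,-2,0,0,0,0,0],[0,-2.5,0,0,-4,0,0],[0,-2.5,0,0,-6,0,0],[0,0,0,0,-6,0,0],[0,0,0,0,-4,0,0],[0,0,0,0,-2,0,0]]]'
python3 -m pendant '[[[-2,0,0.3,0,0,0,0],[-3,0,0.5,0,0,0,0],[-3,0,0.5,0,0,0,0],[-3,0,0.5,0,0,0,0],[-3,0,0.5,0,0,0,0],[-3,0,0.5,0,0,0,0],[-3,0,0.5,0,0,0,0],[-3,0,0.4,0,0,0,0],[-2,0,0.2,0,0,0,0],[-1.3,0,0.1,0,0,0,0],[0,0,0,0,0,0,0],[0,0,0,0,0,0,0]]]'
python3 - <<'E'
from h import *
P=[.5641,.136,-.0695]
for n in ("wrist","side","scene"):
    s=shot(n); p=[]
    for q in place(scaleparts(.012),P): p+=list(proj(s,q))
    if n=="wrist": save(s,"w10.png",p,(100,0,312,240),2.5)
    else: save(s,n+"10.png",p,(160,110,170,130) if n=="side" else (190,150,140,120),4.5)
o=ctrl.get_obs();print(o["tool_pos"],o["orientation"],o["joint_pos"].round(1))
E
```

```text
clock: 17.23
tool_pos: [0.5473, -0.2488, 0.1977]
orientation: [-89.7, -4.1, -97.3]
force: [-0.1, 0.3, -2.2]
opening: 0.0153
clock: 18.23
tool_pos: [0.6211, 0.0051, 0.1788]
orientation: [-89.8, -4.1, -97.4]
force: [-0.6, -0.3, -1.1]
opening: 0.0151
[0.62103031 0.00392538 0.17940683] [-89.72348632  -4.04970553 -97.54403542] [ 20.7  17.7 -11.7   4.2 -62.3 149.8]
```

View pics/w10.png

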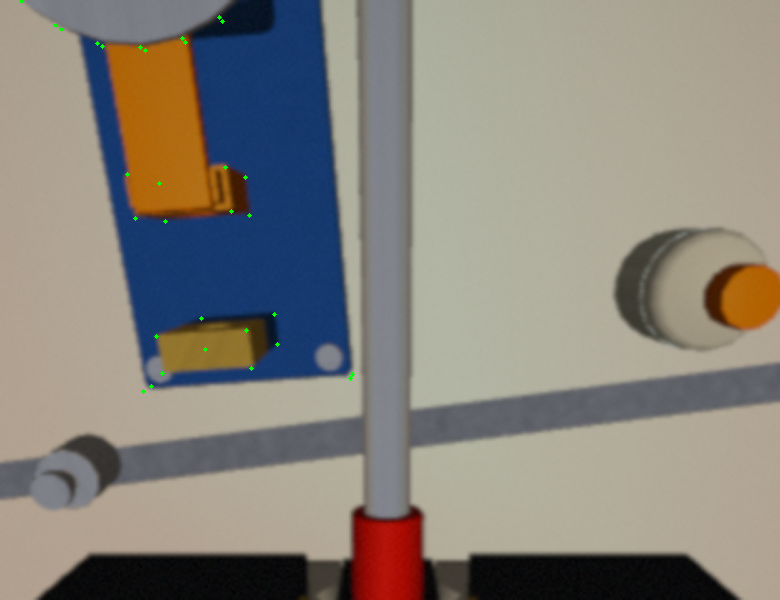

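View pics/side10.png

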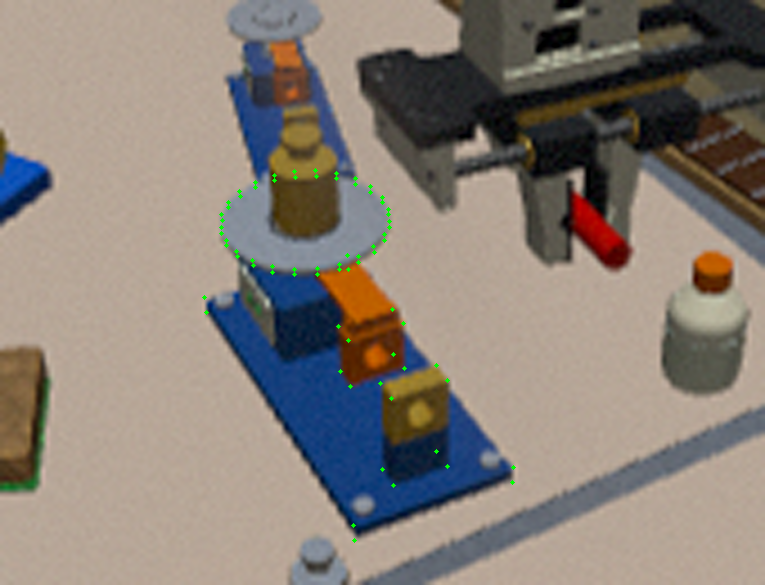

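View pics/scene10.png

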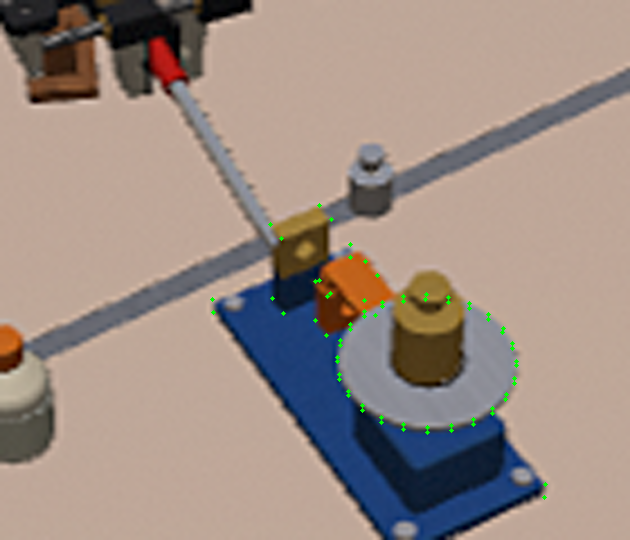

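The 22° turn ran into the joint 6 limit, so the tool is now tilted 4° with its yaw 3.5° off. J6 has room here, so I work out the correction.

```bash
cat >> h.py <<'E'
def corr(yaw,xy=None,z=None):
    o=ctrl.get_obs(); R=Ro.from_euler('xyz',o["orientation"],degrees=True); T=Ro.from_euler('xyz',[-90,0,yaw],degrees=True)
    print("pos",o["tool_pos"].round(4),"ori",o["orientation"].round(2),"J",o["joint_pos"].round(1),"rotvec deg",np.degrees((R.inv()*T).as_rotvec()).round(2))
    if xy is not None:
        d=np.r_[xy,z]-o["tool_pos"]; print("shift cm in target axes",(T.inv().apply(d)*100).round(2),"in current",(R.inv().apply(d)*100).round(2))
E
python3 - <<'E'
from h import *
corr(-93.98,[.6029,-.0271],.2)
E
```

```text
pos [0.621  0.0039 0.1794] ori [-89.72  -4.05 -97.54] J [ 20.7  17.7 -11.7   4.2 -62.3 149.8] rotvec deg [-0.15 -3.55  4.06]
shift cm in target axes [ 3.22 -2.06 -1.59] in current [ 3.45 -1.83 -1.38]
```

```bash
python3 -m pendant '[[[0,-0.6,0,-0.1,-1.8,2.0,0],[0,-0.6,0,-0.1,-1.8,2.0,0],[0.8,-0.5,-0.4,0,0,0,0],[1,-0.4,-0.5,0,0,0,0],[0.9,0,-0.4,0,0,0,0],[0.5,0,-0.3,0,0,0,0],[0,0,0,0,0,0,0],[0,0,0,0,0,0,0]]]'
python3 - <<'E'
from h import *
P=[.5641,.136,-.0695]
corr(-93.98)
s=shot("wrist"); p=[]
for q in place(scaleparts(.012),P): p+=list(proj(s,q))
save(s,"w11.png",p,(100,0,312,240),2.5)
m=near(s,"scale",(160,80)); print(m.sum())
mm=np.zeros((384,512,3),np.uint8); mm[m>0]=255; s2=dict(image=np.where(m[...,None]>0,s["image"],s["image"]//3).astype(np.uint8)); save(s2,"w11m.png",None,(100,0,312,240),2.5)
corr(-93.98)
E
```

```text
clock: 19.05
tool_pos: [0.6028, -0.0257, 0.2002]
orientation: [-90.0, -0.1, -93.9]
force: [-0.1, 0.1, -1.2]
opening: 0.015
pos [ 0.6028 -0.0257  0.2002] ori [-9.005e+01 -6.000e-02 -9.393e+01] J [ 16.1  14.9 -10.9   0.  -64.2 159.9] rotvec deg [0.05 0.05 0.06]
scale [167.4, 0.0, 76.6, 130.8] 0.64
9412.0
pos [ 0.6033 -0.025   0.2001] ori [-9.005e+01 -6.000e-02 -9.388e+01] J [ 16.2  15.  -10.8   0.  -64.2 159.9] rotvec deg [0.05 0.1  0.06]
```

View pics/w11.png

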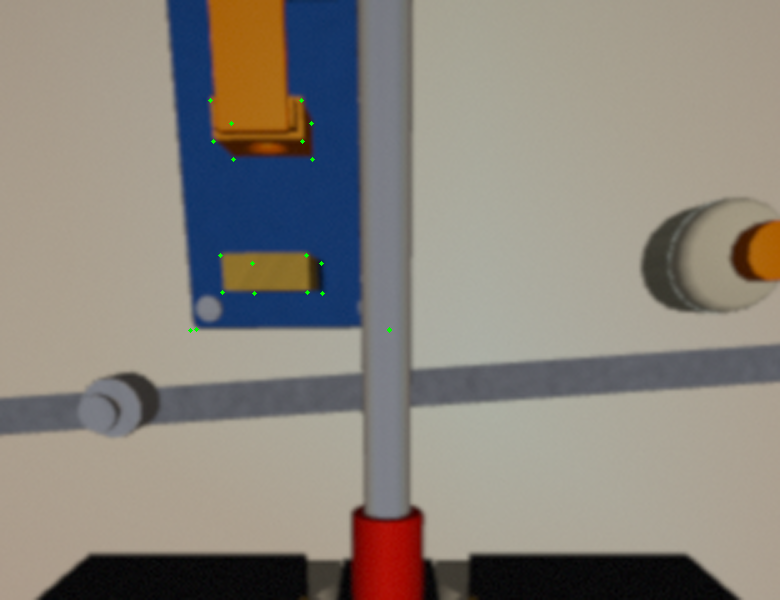

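View pics/w11m.png

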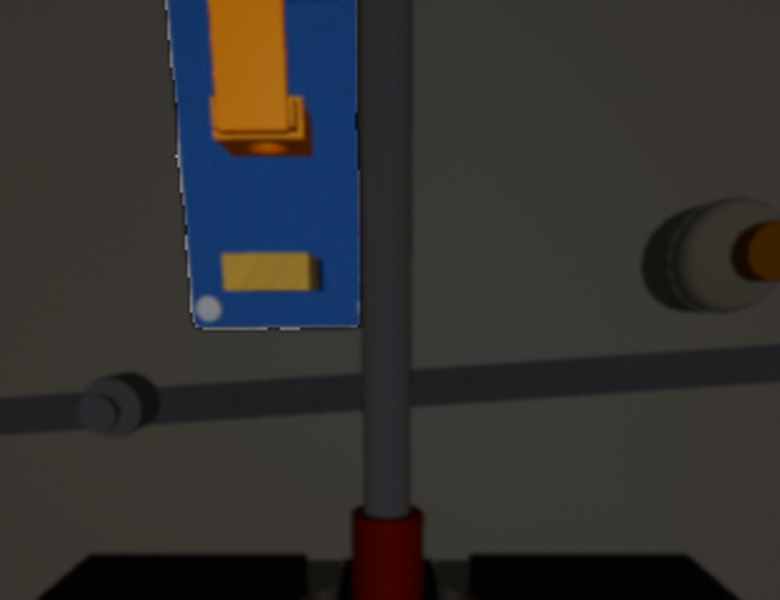

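```bash
cat >> h.py <<'E'
def pinhand(s,rows=range(5,185,3),u0=254.5):
    """edges of grey shank -> line in tool frame"""
    from scipy.optimize import least_squares
    hs=cv2.cvtColor(s["image"],cv2.COLOR_RGB2LAB).astype(float)
    L=cv2.GaussianBlur(hs,(1,5),0) if False else hs
    obs=[]
    for r in rows:
        row=hs[max(0,r-1):r+2].mean(0); g=np.abs(np.gradient(row,axis=0)).sum(1)
        def sub(a,b):
            seg=g[a:b]; w=np.where(seg>seg.max()*.4,seg,0); i=seg.argmax(); k=np.arange(max(0,i-2),min(len(seg),i+3)); return a+(k*seg[k]).sum()/seg[k].sum(), seg.max()
        l,gl=sub(int(u0-17),int(u0-4)); rr,gr=sub(int(u0+4),int(u0+18)); obs.append((r,l,rr))
    obs=np.array(obs); M=s["mount"]; k=s["camera_matrix"]
    def edges(p):
        y0,z0,a,b=p; out=[]
        x=np.linspace(-.03,-.2,80)
        C=np.c_[x,y0-a*x,z0-b*x]; c=(C-M[:3,3])@M[:3,:3]
        d=c[-1]-c[0]; d/=np.linalg.norm(d)
        # silhouette normal: perpendicular to d and view
        n=np.cross(d,c); n/=np.linalg.norm(n,axis=1)[:,None]
        t=[]
        for sg in (1,-1):
            # tangent offset
            D=np.linalg.norm(np.cross(c,d),axis=1); th=.005/D
            q=c+sg*n*(.005*np.sqrt(1-th**2))[:,None]
            vv=c-(c@d)[:,None]*d; vv/=np.linalg.norm(vv,axis=1)[:,None]
            q-=vv*(.005*th)[:,None]
            u=k[0,0]*q[:,0]/q[:,2]+k[0,2]; v=k[1,1]*q[:,1]/q[:,2]+k[1,2]
            o=np.argsort(v); t.append(np.interp(obs[:,0],v[o],u[o]))
        return np.minimum(*t),np.maximum(*t)
    f=lambda p:np.r_[edges(p)[0]-obs[:,1],edges(p)[1]-obs[:,2]]
    r=least_squares(f,[-.019,0,0,0],x_scale=[.01,.01,.1,.1],loss='soft_l1',f_scale=.5)
    return r.x,np.sqrt((f(r.x)**2).mean()),obs
E
python3 - <<'E'
from h import *
s=shot("wrist"); p,e,obs=pinhand(s)
print("y0,z0 mm",p[:2]*1000,"slopes deg",np.degrees(p[2:]),"rms px",e); print(obs[::10].round(2))
# brass top
im=s["image"].astype(int); x0,y0=100,0
b=(im[...,0]>150)&(im[...,1]>110)&(im[...,2]<110); b[:95]=0;b[122:]=0;b[:,:180]=0;b[:,230:]=0
for r in range(100,119,2):
    c=np.where(b[r])[0]; print(r,(c.min(),c.max()) if len(c) else None,end=' ')
c=np.where(b.any(1))[0]; print("rows",c.min(),c.max())
P=[.5641,.136,-.0695]; print(proj(s,place([box(-.017,.017,-.082,-.068,.077,.077)],P)[0]).round(1))
E
```

```text
y0,z0 mm [-17.20825066  -0.2413143 ] slopes deg [-1.0839358  -0.08938535] rms px 0.5183428544820877
[[  5.   242.87 264.85]
 [ 35.   243.05 264.85]
 [ 65.   243.47 264.35]
 [ 95.   244.02 264.71]
 [125.   243.11 264.2 ]
 [155.   246.17 262.69]]
100 None 102 None 104 None 106 None 108 None 110 None 112 None 114 None 116 None 118 None Traceback (most recent call last):
  File "<stdin>", line 9, in <module>
    return umr_minimum(a, axis, None, out, keepdims, initial, where)
ValueError: zero-size array to reduction operation minimum which has no identity
```

```bash
python3 - <<'E'
from h import *
s=shot("wrist"); p,e,obs=pinhand(s,range(3,130,2))
print("y0,z0 mm",p[:2]*1000,"slopes deg",np.degrees(p[2:]),"rms px",e)
im=s["image"].astype(int); print(im[108,180:232:4])
d=(im[...,0]-im[...,2]); 
for r in range(98,122,2):
    c=np.where(d[r,180:240]>25)[0]+180; print(r,(c.min(),c.max()) if len(c) else None,end=' ')
P=[.5641,.136,-.0695]; print(proj(s,place([box(-.017,.017,-.082,-.068,.077,.077)],P)[0][::2]).round(1))
E
```

```text
y0,z0 mm [-21.06601815  -0.25536671] slopes deg [ 0.95421994 -0.08067795] rms px 0.2725289542545708
[[ 22  54 106]
 [ 21  54 105]
 [ 81  79  86]
 [141 113  43]
 [142 113  42]
 [137 109  41]
 [139 111  42]
 [138 111  41]
 [138 110  44]
 [140 111  42]
 [139 111  42]
 [ 65  47  15]
 [ 13  32  61]]
98 None 100 None 102 (np.int64(189), np.int64(222)) 104 (np.int64(189), np.int64(224)) 106 (np.int64(189), np.int64(225)) 108 (np.int64(189), np.int64(225)) 110 (np.int64(189), np.int64(225)) 112 (np.int64(189), np.int64(225)) 114 (np.int64(189), np.int64(225)) 116 (np.int64(190), np.int64(223)) 118 None 120 None [[188.3 117.1]
 [187.4 102.4]
 [222.1 117.1]
 [221.7 102.5]]
```

```bash
python3 - <<'E'
from h import *
s=shot("wrist"); im=s["image"].astype(int)
# colour mask of scale: blue or brass/orange, u<240
d=np.abs(im[...,0]-im[...,2]); blue=(im[...,2]-im[...,0]>25); ob=(im[...,0]-im[...,2]>60)
m=(blue|ob).astype(np.uint8); m[:,241:]=0; m[140:]=0
n,l,st,_=cv2.connectedComponentsWithStats(m); i=l[90,190] or l[90,180]; m=(l==i).astype(np.uint8); m=cv2.morphologyEx(m,cv2.MORPH_CLOSE,np.ones((9,9))); 
print(m.sum())
from scipy.optimize import minimize
w=np.zeros((384,512)); w[:140,:240]=1
f=lambda p:np.abs(render(s,place(scaleparts(.012)[:1],p))*w-m*w).sum()
p0=np.array([.5645,.136,-.0695])
r=minimize(f,p0,method='Nelder-Mead',options=dict(initial_simplex=np.r_[[p0],p0+np.diag([.003,.003,.02])],xatol=1e-5,fatol=1e-3)); print("base",r.x,r.fun,f(p0))
# brass top face component
b=(np.abs(im-[139,111,42]).sum(2)<60).astype(np.uint8); b[:98]=0;b[122:]=0;b[:,240:]=0;b[:,175:180]=0
def ff(p): return np.abs(render(s,place([box(-.017,.017,-.082,-.068,.077,.077)],p))-b).sum()
for yaw in (-.0695,-.08,-.06):
    p0=np.array([.5645,.136])
    q=minimize(lambda t:ff([*t,yaw]),p0,method='Nelder-Mead',options=dict(initial_simplex=np.r_[[p0],p0+np.diag([.002,.002])],xatol=1e-5,fatol=1e-3)); 
    R=Ro.from_euler('z',yaw).as_matrix()[:2,:2]
    print("brass centre",q.x+R@[0,-.075],q.fun,b.sum())
pan=np.array([.569,.2058]); 
o=ctrl.get_obs(); print(o["tool_pos"],o["orientation"])
E
```

```text
9082
base [ 0.56572106  0.13777546 -0.06050964] 36.75686274509804 248.49411764705883
brass centre [0.55972529 0.06223575] 47.78823529411764 470
brass centre [0.55981261 0.06218335] 51.30196078431372 470
brass centre [0.55938704 0.06126594] 51.03137254901961 470
[ 0.60341837 -0.02482477  0.20014223] [-9.00493953e+01 -5.34329954e-02 -9.38512620e+01]
```

```bash
python3 - <<'E'
from h import *
corr(-93.6,[.5485,-.1194],.1)
E
```

```text
pos [ 0.6034 -0.0248  0.2001] ori [-9.005e+01 -5.000e-02 -9.385e+01] J [ 16.2  15.  -10.8   0.  -64.3 159.9] rotvec deg [ 0.05 -0.25  0.05]
shift cm in target axes [ 9.78 10.01 -4.89] in current [ 9.8  10.03 -4.84]
```

```bash
python3 -m pendant '[[[1,0,-0.5,0,-0.3,0,0],[2,0,-1,0,0,0,0],[2,0,-1,0,0,0,0],[2,0,-1,0,0,0,0],[1.8,2,-0.9,0,0,0,0],[1,2,-0.5,0,0,0,0],[0,2,0,0,0,0,0],[0,2,0,0,0,0,0],[0,2,0,0,0,0,0],[0,0,0,0,0,0,0],[0,0,0,0,0,0,0],[0,0,0,0,0,0,0]]]'
python3 - <<'E'
from h import *
corr(-93.6,[.5485,-.1194],.0408)
E
```

```text
clock: 20.3
tool_pos: [0.5488, -0.1201, 0.1015]
orientation: [-90.0, -0.1, -93.5]
force: [0.8, 0.3, -0.4]
opening: 0.0149
pos [ 0.5488 -0.1201  0.1015] ori [-8.998e+01 -6.000e-02 -9.354e+01] J [ 7.700e+00  1.650e+01 -2.320e+01  1.000e-01 -5.030e+01  1.687e+02] rotvec deg [-0.02  0.06  0.06]
shift cm in target axes [-0.07  6.07 -0.04] in current [-0.08  6.07 -0.04]
```

```bash
python3 -m pendant '[[[0,1,0,0,0,0,0],[0,2,0,0,0,0,0],[0,1.5,0,0,0,0,0],[0,1,0,0,0,0,0],[0,0.55,0,0,0,0,0],[0,0,0,0,0,0,0],[0,0,0,0,0,0,0],[0,0,0,0,0,0,0]]]'
python3 - <<'E'
from h import *
corr(-93.6,[.5485,-.1194],.0408)
yaw=-.063; Rz=Ro.from_euler('z',yaw).as_matrix()[:2,:2]; O=np.array([.56,.0622])-Rz@[0,-.075]; P=[*O,yaw]; print(P)
for n in ("side","scene","wrist"):
    s=shot(n); p=[]
    for q in place(scaleparts(.012)[:3],P): p+=list(proj(s,q))
    y=np.linspace(-.13,.02,16); ax=place([np.c_[0*y,y,0*y+.06]],P)[0]; p+=list(proj(s,ax))
    c={"side":(200,150,100,100),"scene":(215,150,100,90),"wrist":(160,0,200,220)}[n]; z={"side":6,"scene":6,"wrist":2.7}[n]
    save(s,n+"12.png",p,c,z); save(s,n+"12r.png",None,c,z)
E
```

```text
clock: 20.97
tool_pos: [0.5489, -0.12, 0.0409]
orientation: [-89.9, -0.0, -93.6]
force: [0.2, 0.1, -1.5]
opening: 0.015
pos [ 0.5489 -0.12    0.0409] ori [-8.995e+01 -4.000e-02 -9.356e+01] J [ 7.700e+00  2.090e+01 -2.670e+01  1.000e-01 -4.240e+01  1.687e+02] rotvec deg [-0.05  0.04  0.04]
shift cm in target axes [-0.06  0.01 -0.04] in current [-0.06  0.01 -0.04]
[np.float64(0.5647218750327143), np.float64(0.1370512117214907), -0.063]
```

View pics/side12.png

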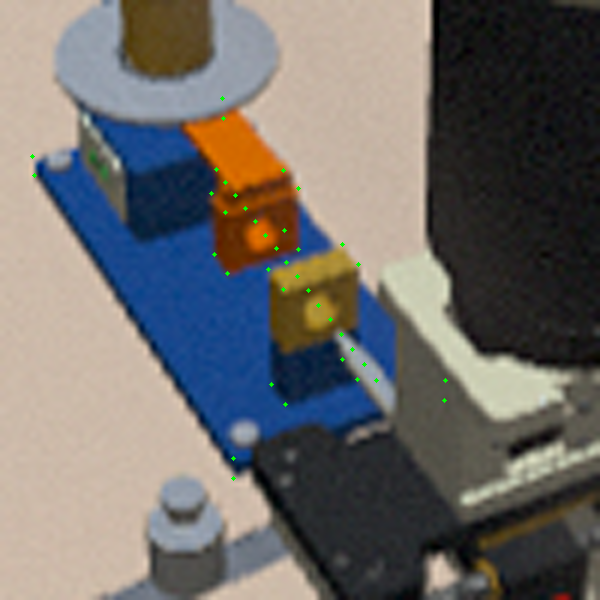

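View pics/scene12.png

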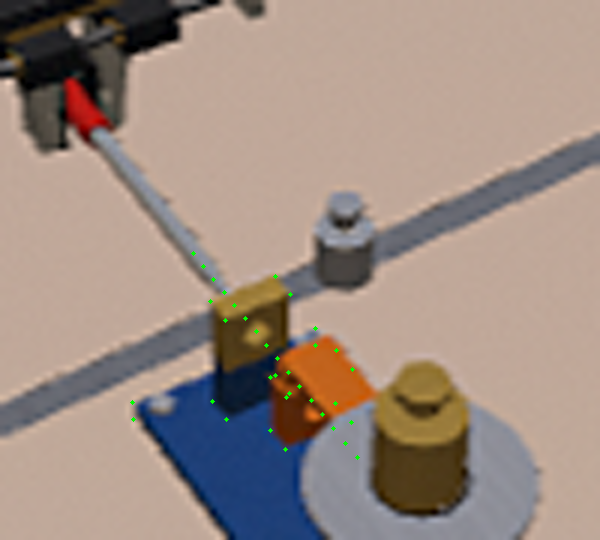

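View pics/wrist12r.png

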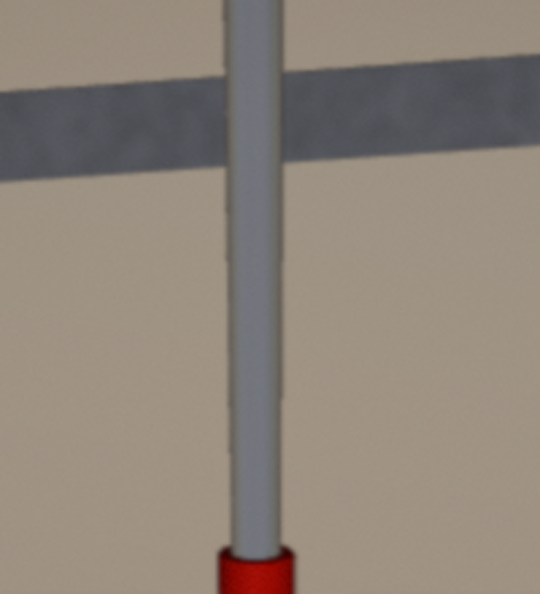

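```bash
cat > z.py <<'E'
from h import *
import sys
P=[.56472,.13705,-.063]
def sp(p): return place([np.array(p,float)],P)[0]
o=ctrl.get_obs(); R=Ro.from_euler('xyz',o["orientation"],degrees=True).as_matrix()
tag=sys.argv[1]
for n in ("side","scene"):
    s=shot(n); 
    c={"side":(240,180,35,45),"scene":(220,150,55,60)}[n]; z={"side":13,"scene":10}[n]
    im=np.ascontiguousarray(s["image"][c[1]:c[1]+c[3],c[0]:c[0]+c[2],::-1]); im=cv2.resize(im,None,fx=z,fy=z,interpolation=cv2.INTER_CUBIC)
    def ln(pts,col):
        q=(proj(s,pts)-[c[0],c[1]]+.5)*z
        cv2.polylines(im,[np.round(q).astype(np.int32)],False,col,1,cv2.LINE_AA)
    ln(sp([[0,y,.06] for y in np.linspace(-.2,-.082,9)]),(0,255,0))
    for yy in (-.082,): ln(sp([[-.017,yy,.043],[.017,yy,.043],[.017,yy,.077],[-.017,yy,.077],[-.017,yy,.043]]),(0,255,0))
    a=np.linspace(0,2*np.pi,25); ln(sp(np.c_[.007*np.cos(a),0*a-.082,.06+.007*np.sin(a)]),(0,255,0))
    # pin predicted from tool
    pin=lambda q:o["tool_pos"]+np.array(q)@R.T
    ln(pin([[x,-.0192,-.0002] for x in np.linspace(0,-.16,5)]),(255,0,255))
    cv2.imwrite(f"pics/{n}_{tag}.png",im)
E
python3 z.py a
```

```text
(no output)
```

View pics/side_a.png

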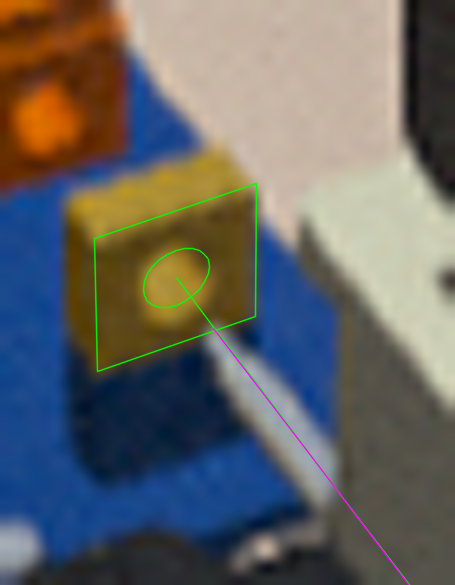

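View pics/scene_a.png

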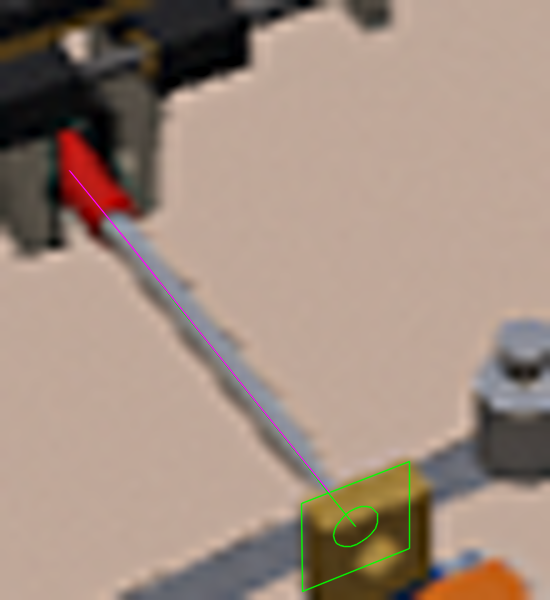

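Side and scene overlays agree: the pin axis points at the brass hole (side crop 175,283) to within about 1 mm. Inserting through the brass bushing and watching the force.

```bash
python3 -m pendant '[[[-0.5,0,0,0,0,0,0],[-0.7,0,0,0,0,0,0],[-0.7,0,0,0,0,0,0],[-0.7,0,0,0,0,0,0],[0,0,0,0,0,0,0],[0,0,0,0,0,0,0]]]'
python3 -m pendant '[[[-0.5,0,0,0,0,0,0],[-0.5,0,0,0,0,0,0],[-0.5,0,0,0,0,0,0],[0,0,0,0,0,0,0],[0,0,0,0,0,0,0]]]'
python3 z.py b
```

```text
clock: 21.72
tool_pos: [0.5498, -0.0934, 0.04]
orientation: [-90.0, -0.0, -93.5]
force: [0.8, 0.4, -1.3]
opening: 0.0152
clock: 22.13
tool_pos: [0.5507, -0.0788, 0.04]
orientation: [-90.0, -0.0, -93.5]
force: [0.2, 0.1, -0.6]
opening: 0.0148
```

View pics/side_b.png

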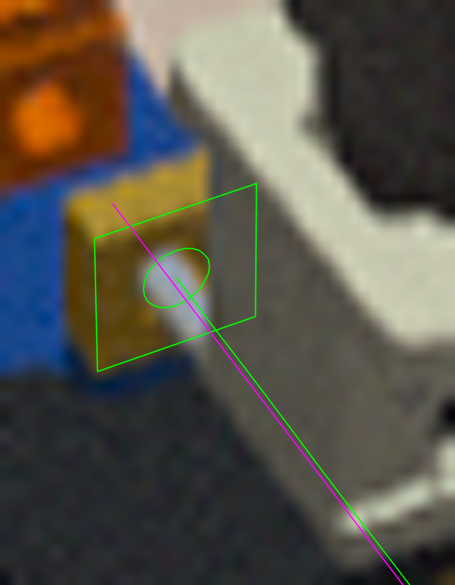

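View pics/scene_b.png

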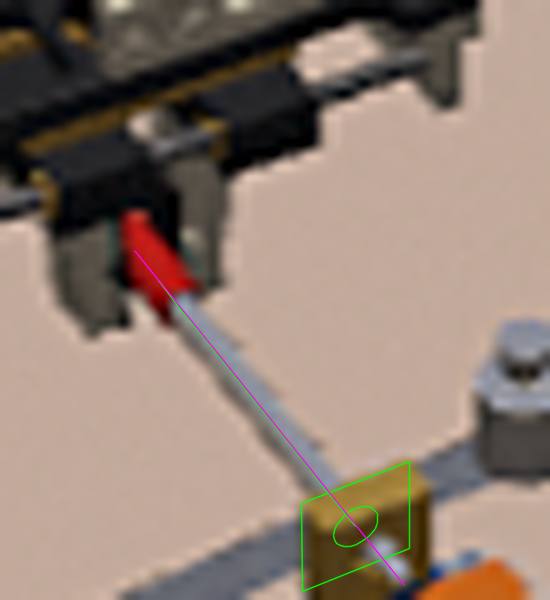

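Tip is through the brass with no contact force. Advancing to just in front of the orange bushing.

```bash
python3 -m pendant '[[[-0.5,0,0,0,0,0,0],[-0.6,0,0,0,0,0,0],[-0.6,0,0,0,0,0,0],[-0.6,0,0,0,0,0,0],[0,0,0,0,0,0,0],[0,0,0,0,0,0,0]]]'
python3 - <<'E'
from h import *
s=shot("scene"); save(s,"scene_c.png",None,(240,180,50,50),12)
s=shot("side"); save(s,"side_c.png",None,(220,150,60,60),10)
s=shot("wrist"); save(s,"wrist_c.png")
corr(-93.6)
E
```

```text
clock: 22.73
tool_pos: [0.5522, -0.0556, 0.04]
orientation: [-90.0, -0.0, -93.5]
force: [0.7, -0.0, 0.1]
opening: 0.0149
pos [ 0.5521 -0.0562  0.0399] ori [-9.004e+01 -5.000e-02 -9.357e+01] J [ 14.4  20.5 -27.5   0.  -42.1 162. ] rotvec deg [0.04 0.03 0.05]
```

View pics/side_c.png

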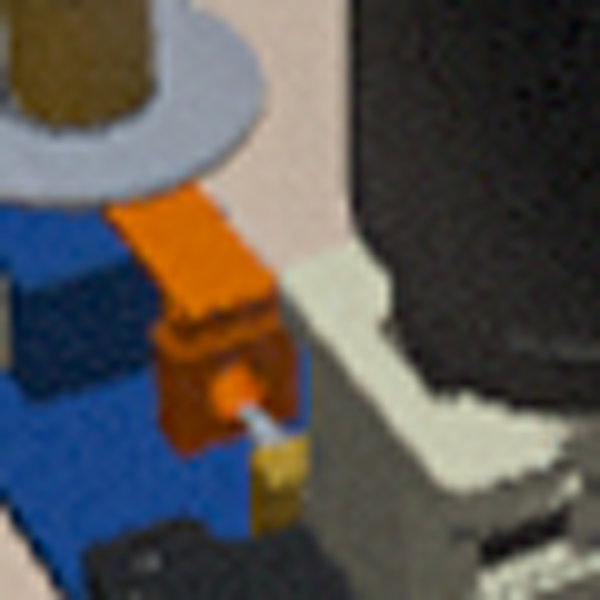

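View pics/scene_c.png

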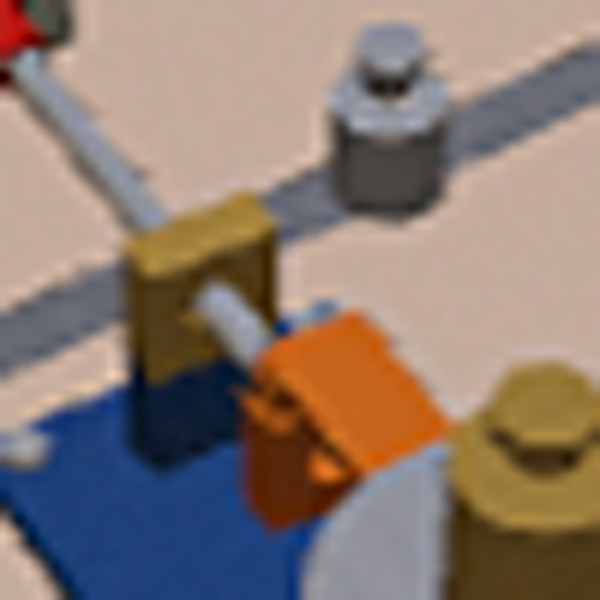

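View pics/wrist_c.png

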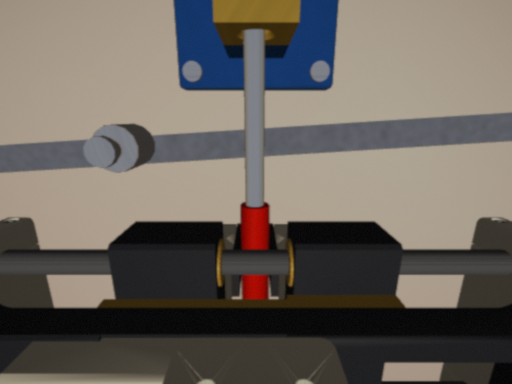

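Wrist view: the pin at column 254 is about 1 mm left of the block centre at 256.5, and the TCP is 0.8 mm low. I trim both while advancing into the orange bushing.

```bash
python3 -m pendant '[[[0,-0.05,0.1,0,0,0,0],[-0.4,0,0,0,0,0,0],[-0.5,0,0,0,0,0,0],[-0.5,0,0,0,0,0,0],[0,0,0,0,0,0,0],[0,0,0,0,0,0,0]]]'
python3 - <<'E'
from h import *
s=shot("side"); save(s,"side_d.png",None,(220,150,60,60),10)
s=shot("wrist"); save(s,"wrist_d.png",None,(170,0,180,120),4)
o=ctrl.get_obs();corr(-93.6);print(o["force"],o["moment"])
E
```

```text
clock: 23.38
tool_pos: [0.554, -0.0418, 0.0404]
orientation: [-90.0, -0.0, -93.5]
force: [-0.0, 0.1, -0.9]
opening: 0.0152
pos [ 0.5539 -0.0421  0.0404] ori [-9.004e+01 -5.000e-02 -9.356e+01] J [ 15.9  20.5 -27.4   0.  -42.2 160.5] rotvec deg [0.04 0.04 0.05]
[-0.31265393  0.24098834 -0.70909813] [-0.17970062 -0.11959814 -0.00355588]
```

View pics/side_d.png

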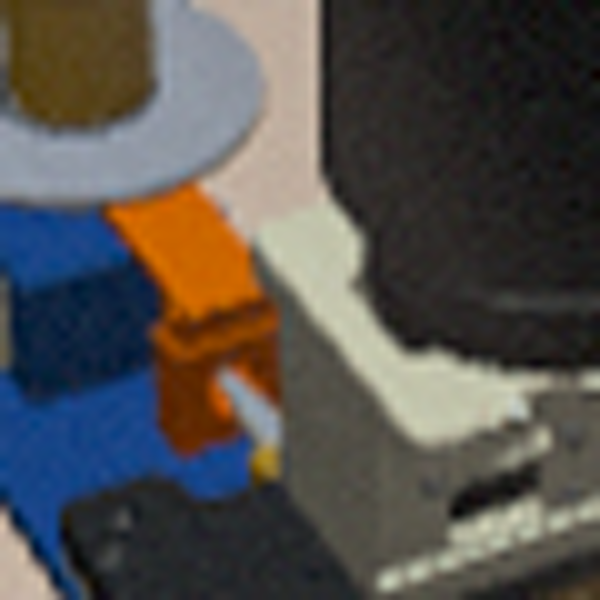

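View pics/wrist_d.png

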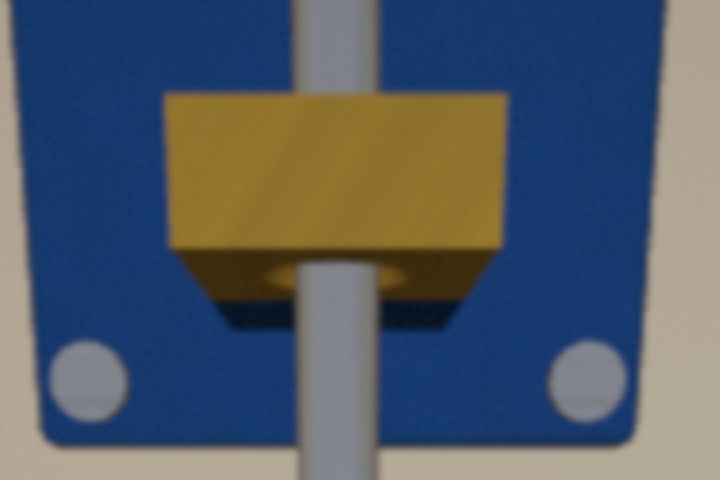

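Pin is centred in the brass hole (wrist crop 338 against block centre 336) and the tip is entering the orange hole with no force. Advancing the rest.

```bash
python3 -m pendant '[[[-0.4,0,0,0,0,0,0],[-0.5,0,0,0,0,0,0],[-0.5,0,0,0,0,0,0],[-0.2,0,0,0,0,0,0],[0,0,0,0,0,0,0],[0,0,0,0,0,0,0]]]'
python3 -m pendant '[[[-0.4,0,0,0,0,0,0],[-0.5,0,0,0,0,0,0],[-0.5,0,0,0,0,0,0],[-0.2,0,0,0,0,0,0],[0,0,0,0,0,0,0],[0,0,0,0,0,0,0]]]'
python3 - <<'E'
from h import *
s=shot("side"); save(s,"side_e.png",None,(190,130,80,80),7.5)
s=shot("scene"); save(s,"scene_e.png",None,(230,170,80,75),8)
s=shot("wrist"); save(s,"wrist_e.png")
o=ctrl.get_obs();corr(-93.6);print(o["force"],o["moment"])
E
```

```text
clock: 23.98
tool_pos: [0.555, -0.026, 0.0404]
orientation: [-90.0, -0.0, -93.5]
force: [-0.2, -1.4, -1.7]
opening: 0.015
clock: 24.48
tool_pos: [0.556, -0.0101, 0.0404]
orientation: [-90.0, -0.0, -93.5]
force: [-0.4, -0.9, -1.8]
opening: 0.015
pos [ 0.5559 -0.0104  0.0404] ori [-9.004e+01 -5.000e-02 -9.358e+01] J [ 19.1  20.5 -27.3   0.  -42.2 157.3] rotvec deg [0.04 0.02 0.05]
[-0.43744326 -0.32333809 -0.8821248 ] [-0.26203346 -0.04293539  0.00342105]
```

View pics/side_e.png

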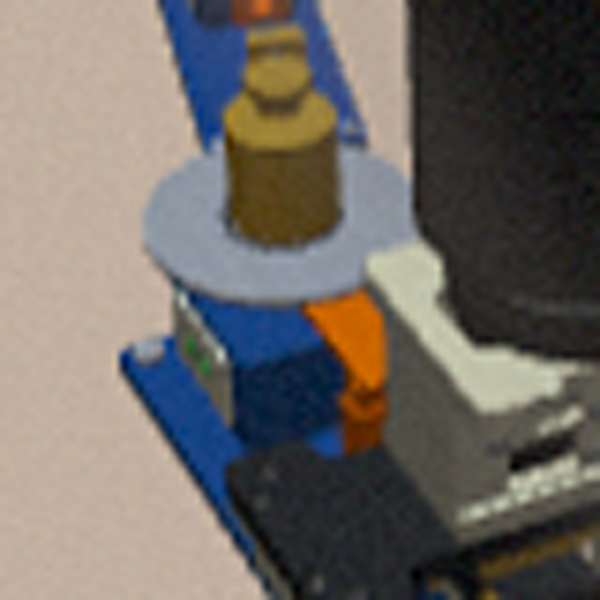

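View pics/scene_e.png

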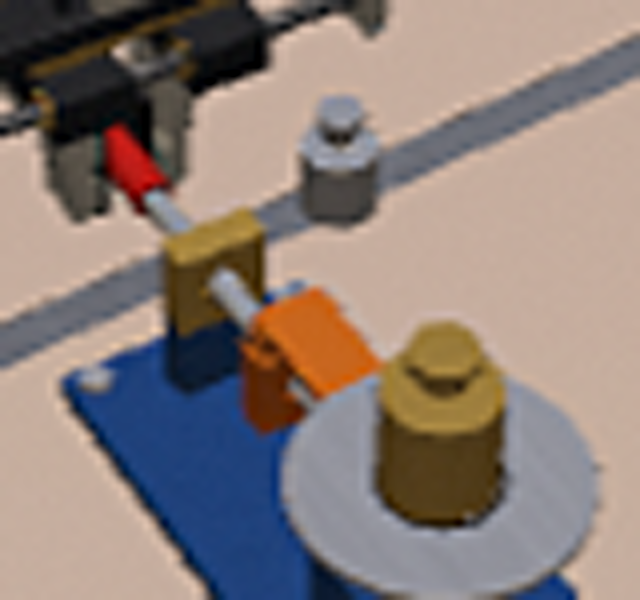

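View pics/wrist_e.png

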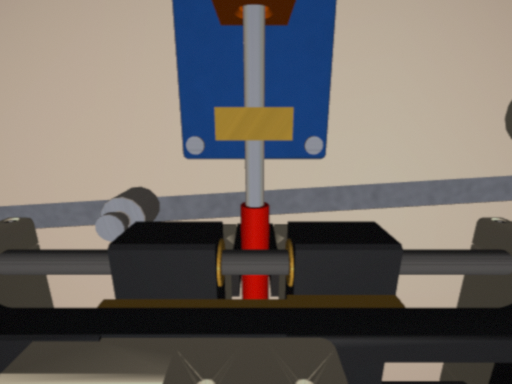

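```bash
python3 -m pendant '[[[0,0,0,0,0,0,0],[0,0,0,0,0,0,0],[0,0,0,0,0,0,0],[0,0,0,0,0,0,0],[0,0,0,0,0,0,0],[0,0,0,0,0,0,0]]]'
python3 - <<'E'
from h import *
P=[.5655,.1372,-.063]
s=shot("scene"); m=near(s,"check_weight",(285,223)); q,e=fit([(s,m)],[p+[0,0,.093] for p in weight()],[.569,.206,0],False); print("weight",q,e)
m2=near(s,"pan",(285,228)); m2=np.maximum(m2,m); q2,e=fit([(s,m2)],[cyl((0,0,0),(0,0,1),.05,.05,.089,.093)]+[p+[0,0,.093] for p in weight()],[.569,.206,0],False); print("pan+weight",q2,e)
L=silhouettes(s,"small_weight"); print([ (r["bbox"],round(r["confidence"],2)) for r in L])
o=ctrl.get_obs(); print(o["force"],o["moment"],o["qvel"].round(2),o["clock"])
E
```

```text
clock: 25.13
tool_pos: [0.556, -0.0104, 0.0404]
orientation: [-90.0, -0.0, -93.6]
force: [-0.2, -0.1, -0.6]
opening: 0.0154
check_weight [274.9, 213.0, 21.7, 21.7] 0.82
weight [0.57063914 0.20643694] 0.09420455162674488
pan [296.2, 308.1, 36.5, 40.1] 0.8
pan+weight [0.55452649 0.17406343] 1.220796963946869
[]
[ 0.16227615 -0.11168158 -0.81848089] [-0.12350993 -0.06760708 -0.02252118] [-0.05  0.06  0.01  0.04 -0.04  0.04] 25.3333
```

Everything is steady with about 1 N on the wrist, which is the pin's own weight. Handing in.

```bash
python3 -c "
from plant import ctrl
print(ctrl.close_job())"
```

```text
the job is handed in; nothing more can be done
None
```

I stood the brass 500 g weight in the ring of the larger scale and let go. I then took the large pin from its rest and threaded it through the brass bushing and the orange one. The job was handed in at about 25 s with the gripper still holding the pin by the handle.

**Last checks:**
- **Pin depth:** by the measured arm pose, the tip is about 25 mm past the far face of the orange bushing. The scene picture shows the shank coming out of it.
- **Centring and force:** the wrist view shows the pin centred in both holes. The wrist force is about 1 N, which is just the pin's own weight, and the arm is still.
- **Weight:** it stands upright about 1.6 mm from the pan centre I had measured, which is within camera error.

**Faults and checks that failed:**
- **Joint limit:** while turning the held pin, joint 6 ran into its limit and tilted the tool by 4°. I corrected this in free air.
- **Pan check:** the final check of the pan picked out the smaller scale, so I ignored it.
- **Small weight:** the network missed it in the last picture. It is visible and looks unmoved in the scene view.
- **Pin slope:** the wrist camera could not measure the pin's slope reliably (the fits ranged from -1° to +1°), so I relied on the side and scene views and the low force.

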